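# Change the desiccant in the anatomy cabinet

## Robot

A 6-joint arm with a two-finger parallel gripper is mounted at the origin on the work surface. World frame = base frame: x ahead of the robot, y to its left, z up, the work surface at z = 0. Lengths are in m, angles in rad, forces in N, time in s.
With the tool pointing down it reaches from about 0.35 to 0.775 m from the base axis. Payload 7.3 kg.
Tool frame: the origin (TCP) lies at the centre of the arm's flange, where the gripper is bolted on; the fingertips stand 178 mm ahead of it and the grasp point (between the pads) lies 159 mm ahead of it (tip_extent is the distance from the TCP to the fingertips, in m); z points along the fingers, y is the line along which they close (so a half turn about z gives the same grasp; the last joint's range is limited). The gripper opens to 92 mm and grips with 3 to 60 N. Pads are 19 mm wide; open, the fingers measure 130 mm over their backs; the gripper's body (75 mm by 190 mm) begins 47 mm behind the grasp point.
Start: joints at [-1.421, 0.342, 1.524, -0, 1.275, -0.146], TCP at [0.153, -0.502, 0.405] pointing down, gripper open.
Joint ranges: [-2.53, 2.53], [-0.77, 2.02], [0.04, 2.7], [-1, 4.14], [0.28, 2.66], [-3.11, 3.11]. Speed limits (rad/s): [2.57, 2.57, 3.14, 3.14, 3.14, 3.14].

## Interface

Orientations are given as [roll, pitch, yaw] about the fixed x, y, z axes, in that order (R = Rz(yaw) Ry(pitch) Rx(roll)).
In Python, from cell import * gives the robot as it stands.
- The arm moves only by the tool arm_command, never from a script. Its arguments are lists of equal length, an entry for each row: "xyz": the shift along the world's x, y, z in mm, a list of three; "spin": the turn about the world's z in degrees. In form: {"xyz": [[tx, ty, tz], ...], "spin": [spin, ...]}. A call has 1 to 20 rows; each row shifts and turns the commanded pose from where the row before left it; what a row does not reach is not made up. A row lasts 1/10 s, in which the tool goes at most 50 mm and 8.59 degrees, less where a joint would pass 70% of its speed; a pose out of reach is approached as far as the arm can. A call with a gripper value outside its range is refused whole. "jaw" is the opening, from -1 (shut) to 1 (fully open), set as the call begins (left out, the last holds). The fingers move at their own pace and stop on an object; "squeeze" is the grip in N (left out, the last holds). Time passes only in rows, so rows that do not move let the fingers close. It gives the time, the measured TCP pose, the force, the opening and the grip force at its end, in the units of the state.
- observe(): the state, without advancing time (a new reading comes with each control period).
- read_camera(name): name is "scene" or "side" or "wrist"; returns a dict with "img" (400x640x3 uint8, red, green, blue), "depth" (400x640 float32, m along the optical axis (not along the pixel's ray), 0 where there is no reading), "fx", "fy", "cx", "cy" (pixels), "world_from_camera" (4x4, takes a point from camera to world coordinates). Camera axes: x right, y up, looking along -z (the intrinsics and any distortion apply to the point x, -y, -z); pixel columns grow to the right and rows downward; lengths in m; the calibration is good to about 2 mm. The wrist camera is an equidistant fisheye: a pixel r from the principal point sees the ray r / f radians off the axis. A picture is of the moment at which its call begins.
- hand_in(): hands the job in; it is judged then, once.
The state is a dict: "time": time; "qpos": joint angles; "qvel": joint speeds; "joint_efforts": joint torques, N m; "tool_pos": TCP position; "tool_rot": TCP orientation; "contact_force": force on the tool from outside, world axes, zero at the start; "torque": the same for the moment, N m; "opening": finger opening in m; "grip_force": force on a finger pad.
Only numpy, scipy, OpenCV 4.12 (cv2) and the standard library are available. Lean on these libraries where they do the work, as an engineer would, in place of code of your own. Each camera call takes 0.05 s, during which the arm holds its last target. There are 200 camera calls.

## Task

Press the return bin's lid-lift lever down with the glass paperweight and leave the paperweight on its pad so that it holds the lid raised, put every used desiccant tin into the open bin, then stand the paperweight back on its cork coaster so that the lever rises and the lid closes. Also lay the new white cartridge in the cradle of the humidity unit, lengthwise, and swing the hinged clamp fully down over it so that it is driven home. Work the lid by its lever only, never by hand, and leave the knee model, the pointer and the spring clamp where they are.

Things in the scene. Friction and masses are not known exactly. Their poses are not given: they have to be found in the camera images.
- bin: fixed open-topped grey plastic return bin, 170 mm deep (its x) x 200 mm wide (its y) x 150 mm tall, walls and floor 5 mm; origin at the centre of its underside; its front (-x of its frame) faces the robot and carries the lever. Fully raised, the lid stands upright along the +x edge, up to about 325 mm above the table.
- bin_lid: steel lid, 172 x 206 x 5 mm, hinged along the bin's far (+x) top edge, 151 mm above the table; origin on the hinge; closed its z axis is vertical and it lies flat over the bin. It is linked to the lever and opens 5.71 rad per rad of lever: 0 to 1.60 rad.
- bin_lever (a joint): angle of the lid-lift lever: 0 is up (lid closed), 0.28 rad is fully pressed down (lid fully raised, 1.60 rad). Sprung: pressing it takes about 3 to 4 N at the pad, and it comes back up by itself, closing the lid, as soon as it is let go. The paperweight is heavy enough to hold it down; the tins and the cartridge are not.
- bin_pad (a point): centre of the top of the lever's 90 x 90 mm pad, in line with the bin (along -x), 155 mm from its centre. 7 mm rims on the near and far edges only, 82 mm apart inside. The lever pivots at the bin's middle, 30 mm up: the pad goes from about 64 mm above the table to 21 mm. It is level when fully pressed; at rest it slopes 0.28 rad, outer edge higher (not shown by its frame).
- weight: jade-green glass paperweight, a round disc 66 mm across with straight sides 34 mm high and a low dome to 47 mm, about 0.52 kg (up to 15 % more or 8 % less); origin at the centre of its flat underside; it starts on the coaster
- coaster: fixed square cork coaster 90 x 90 x 4 mm; origin at the centre of its underside
- tin0: plain perforated aluminium desiccant tin, a used one, a rectangular block 60 x 42 x 34 mm (its own x, y, z), about 90 g; origin at the centre of its underside, so its middle is 17 mm along its own z. There are 2 to 4 such tins in a run; an absent one reads None.
- tin1: plain perforated aluminium desiccant tin, a used one, a rectangular block 60 x 42 x 34 mm (its own x, y, z), about 90 g; origin at the centre of its underside, so its middle is 17 mm along its own z. There are 2 to 4 such tins in a run; an absent one reads None.
- tin2: plain perforated aluminium desiccant tin, a used one, a rectangular block 60 x 42 x 34 mm (its own x, y, z), about 90 g; origin at the centre of its underside, so its middle is 17 mm along its own z. There are 2 to 4 such tins in a run; an absent one reads None.
- tin3: plain perforated aluminium desiccant tin, a used one, a rectangular block 60 x 42 x 34 mm (its own x, y, z), about 90 g; origin at the centre of its underside, so its middle is 17 mm along its own z. There are 2 to 4 such tins in a run; an absent one reads None.
- cart_center (a point): middle of the new white plastic cartridge, a block 90 mm long (its x) with a square 48 x 48 mm section (y, z), slotted on all four long sides, all of which are alike (either end and any long side may lead); about 0.2 kg; starts lying flat, this point 24 mm above the table
- cradle (a point): centre of the top of the humidity unit's sprung seat when unloaded, 32 mm above the table (fixed, does not sink with it); x runs along the cradle towards the clamp hinge, z up. The cradle is 98 x 54 mm inside, walls 5 mm thick, tops 44 mm above the table, on a fixed base 170 x 110 mm. A housing 55 mm tall, 120 mm wide lies 85 to 160 mm along +x.
- seat (a joint): how far the sprung seat is pushed down, m: 0 unloaded, 0.008 with the cartridge fully home under the closed clamp (limit 0.010). The spring more than carries the cartridge's weight and pushes up with about 6 N when home.
- clamp (a joint): angle of the hinged clamp: 0 is fully closed (level), 2.0 fully open; at 1.57 it stands upright. It is stiff (0.45 N m) and stays where it is put, also when closed on the cartridge. It starts open at 1.6 to 1.85 rad.
- clamp_hinge (a point): middle of the clamp's hinge axis, 70 mm along the cradle's +x from its centre, 80 mm above the table; the axis runs along the cradle's y; this frame's axes are those of the cradle
- clamp_bar (a point): middle of the clamp's round handle bar, 14 mm thick, 92 mm long, parallel to the hinge axis, 165 mm from it. Side arms 92 mm apart join it to the hinge; a pressing plate 36 mm long, centred 70 mm from the hinge, spans them; between plate and bar it is open. Closed, the bar is 95 mm from the cradle's centre along -x, 80 mm above the table; the plate's underside is at 72 mm.
- knee: bystander: blue plastic knee-joint model on a black base, 100 x 70 mm, 145 mm tall; origin at the centre of its underside
- pointer: bystander: beech pointer handle with square ends, 135 mm long (its x), 22 mm thick; origin at its underside
- spring_clamp: bystander: steel spring clamp lying flat, about 105 mm long (its x), 60 mm wide, 24 mm high; origin at its underside
Mind the look-alikes: they are no part of the job. What is shaped like the part that bears cart_center but pink or purple is not meant.

How it is judged:
By the outcome, as a careful person would: the job done as asked, in the order asked, and still so for the second after the job is handed in, with the robot touching nothing.
Of tin0, tin1, tin2, tin3 only 2 to 4 are there at a start; the rules pass over those that are not, and their reading is None.
At some moment in a run one of tin0, tin1, tin2, tin3 may be knocked a few centimetres aside while the robot is not near it.
Once in a run the grip may slacken for a moment while it holds something.
It also fails if it takes over 210 s, if anything falls off the work surface, if the arm or the gripper's body presses on something with over 40 N, if the wrist force passes 120 N, or if a joint passes its speed limit or range.

## Working session

There is one attempt and no reset: what is moved stays moved. The work goes in short steps, Python scripts to look and compute and a tool call to move; the robot and the scene stay as the last step left them, time stands still between calls to the robot, and variables do not carry over. Pictures are saved under pics/ and viewed, at most 14 in all, crops included, and the job is handed in when it is done.

Besides the shell and the picture viewer there is one more tool, called as name([rows], argument=value, ...), one row to a line, values as JSON. arm_command: Moves the arm, as the interface text tells. Its arguments: {"type":"object","properties":{"xyz":{"type":"array","items":{"type":"array","items":{"type":"number"}}},"spin":{"type":"array","items":{"type":"number"}},"jaw":{"type":"number"},"squeeze":{"type":"number"}},"required":["xyz","spin"]}

```bash
ls; mkdir -p pics; cat > h.py <<'E'
from cell import *
import numpy as np, cv2
def cam(n,save=None):
    c=read_camera(n); 
    if save: cv2.imwrite('pics/'+save,c['img'][:,:,::-1])
    return c
def pts(c):
    # world points for all pixels (pinhole)
    h,w=c['depth'].shape; u,v=np.meshgrid(np.arange(w),np.arange(h)); d=c['depth']
    p=np.stack([(u-c['cx'])/c['fx']*d,-(v-c['cy'])/c['fy']*d,-d],-1)
    T=np.array(c['world_from_camera']); return p@T[:3,:3].T+T[:3,3]
E
python3 - <<'E'
from h import *
a=cam('scene','s0.png');b=cam('side','d0.png')
np.savez('s0.npz',**a);np.savez('d0.npz',**b)
print(observe());print({k:a[k] for k in a if k not in('img','depth')});print({k:b[k] for k in b if k not in('img','depth')})
E
```

```text
pics
{'time': 0.1, 'qpos': array([-1.42101606e+00,  3.42663011e-01,  1.52490778e+00,  4.72920900e-05,
        1.27540362e+00, -1.45999565e-01]), 'qvel': array([ 2.19174666e-05, -2.64129635e-03, -4.01617032e-03,  1.03631309e-03,
       -1.97993961e-04,  3.12736163e-04]), 'joint_efforts': array([ 1.57444862e-03, -4.32003379e+01, -2.44694424e+01,  7.18525588e-02,
        5.25904284e-02, -4.41843486e-05]), 'tool_pos': array([ 0.15304056, -0.50207971,  0.40411391]), 'tool_rot': array([-3.14023218e+00, -2.45763424e-04,  2.95765861e-01]), 'contact_force': array([-0.32700394,  0.52643399,  0.81395342]), 'torque': array([0.00678602, 0.0193713 , 0.04842857]), 'grip_force': 0.0, 'opening': 0.09198901867657557}
{'fx': 464.3273100483722, 'fy': 464.3273100483722, 'cx': 317.4156239454815, 'cy': 202.31250647065107, 'world_from_camera': array([[-0.85514429, -0.29932341,  0.42324194,  1.17127172],
       [ 0.51834276, -0.50475096,  0.69032402,  0.98026961],
       [ 0.00700164,  0.80971104,  0.58678702,  0.96452548],
       [ 0.        ,  0.        ,  0.        ,  1.        ]])}
{'fx': 498.68775174373076, 'fy': 498.68775174373076, 'cx': 326.5548223545332, 'cy': 191.58486509239432, 'world_from_camera': array([[ 0.73967   ,  0.43983747, -0.50934397, -0.43452651],
       [-0.67293887,  0.49065996, -0.5535396 , -1.09619964],
       [ 0.00644724,  0.75219399,  0.65891018,  1.40702684],
       [ 0.        ,  0.        ,  0.        ,  1.        ]])}
```

View pics/s0.png

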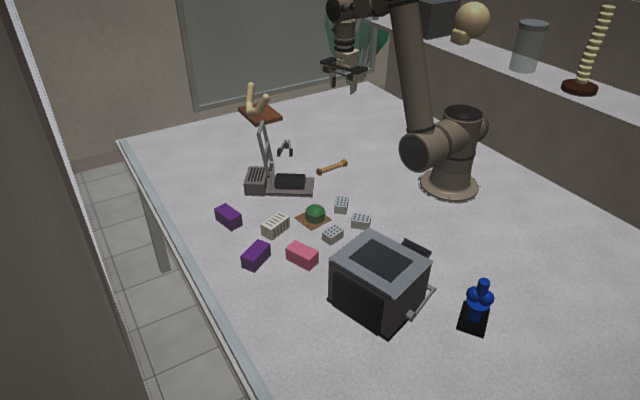

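View pics/d0.png

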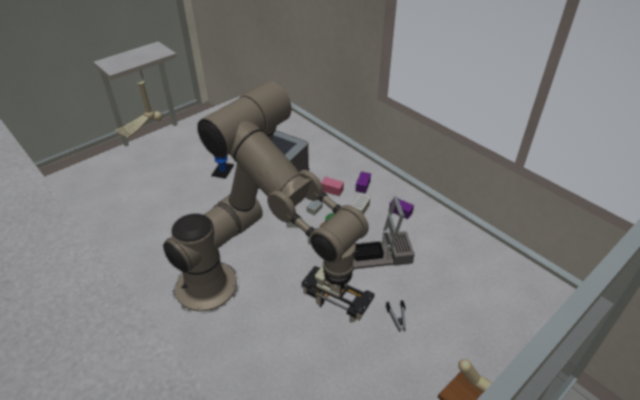

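The scene view shows the white cartridge at (275,225), look-alikes at (228,216) purple, (256,255) purple and (302,255) pink, tins at (342,204), (361,221) and (333,233), the weight on its coaster at (316,213), the bin at (380,280) and the cradle at (290,183). The white slotted block fits the cartridge description. I'll confirm that in an enlarged crop and measure.

```bash
cat >> h.py <<'E'
def blobs(c,mask,amin=25):
    n,l,s,_=cv2.connectedComponentsWithStats(mask.astype(np.uint8),connectivity=4)
    return [(l==i) for i in range(1,n) if s[i,4]>=amin]
def toprect(P,m,lo,hi):
    q=P[m]; q=q[(q[:,2]>lo)&(q[:,2]<hi)]
    if len(q)<8: return None
    r=cv2.minAreaRect((q[:,:2]*1000).astype(np.float32)); return len(q),np.round(r[0],1),np.round(r[1],1),round(r[2],1),np.round(np.median(q[:,2])*1000,1)
E
python3 - <<'E'
from h import *
a=dict(np.load('s0.npz'));P=pts(a);z=P[...,2]
im=a['img'];cv2.imwrite('pics/c0.png',cv2.resize(im[125:345,205:465,::-1],None,fx=3,fy=2.7,interpolation=cv2.INTER_CUBIC))
for v in (300,350): print(P[v,120:200:40])
for m in blobs(a,(z>.012)&(z<.5)&(P[...,0]>.1)&(P[...,0]<1)&(abs(P[...,1])<.6)):
    v,u=np.nonzero(m); h=np.percentile(z[m],95)
    print((int(u.mean()),int(v.mean())),m.sum(),'top',round(h*1000,1),np.median(im[m],0),toprect(P,m,h-.008,h+.01))
E
```

```text
[[ 1.17876019 -0.8406928  -0.7559446 ]
 [ 1.0114509  -0.74575795 -0.76071135]]
[[ 1.1999747   0.37442863  0.28022739]
 [ 1.0941076  -0.44758622 -0.74909433]]
(343, 56) 1620 top 483.8 [55. 51. 45.] (96, array([ 169.1, -479.8]), array([39.3, 74.9]), 52.0, np.float64(484.8))
(420, 121) 3925 top 481.1 [68. 62. 56.] (192, array([220.6, -39.3]), array([39.8, 88.8]), 48.2, np.float64(482.3))
(273, 174) 1920 top 219.4 [76. 74. 71.] (34, array([ 592.9, -332.7]), array([102.2,  11.3]), 55.6, np.float64(219.1))
(285, 146) 105 top 26.0 [68. 68. 68.] (84, array([ 401. , -538.9]), array([108.9,  61.4]), 60.1, np.float64(22.2))
(332, 166) 129 top 24.8 [141. 109.  75.] (99, array([ 314.5, -310.6]), array([135.4,  29. ]), 1.8, np.float64(20.5))
(209, 298) 2959 top 22.8 [147. 155. 158.] (2890, array([966.5, -75.9]), array([1047.8,   32. ]), 89.9, np.float64(19.7))
(341, 203) 195 top 37.9 [120. 124. 128.] (133, array([426.7, -78. ]), array([68.5, 40.6]), 49.2, np.float64(34.2))
(227, 215) 457 top 50.6 [ 85.  50. 101.] (251, array([ 789. , -203.3]), array([51. , 96.3]), 15.5, np.float64(47.8))
(314, 213) 305 top 51.0 [57. 97. 61.] (124, array([534.8, -73.9]), array([51.5, 51.6]), 38.7, np.float64(48.3))
(274, 224) 507 top 50.5 [123. 119. 113.] (290, array([676.6, -85.2]), array([94.3, 53.2]), 21.6, np.float64(47.7))
(379, 279) 8417 top 159.8 [49. 50. 53.] (3960, array([581.9, 323.8]), array([180.7, 207.7]), 17.3, np.float64(157.4))
(332, 233) 270 top 37.0 [114.  117.  118.5] (176, array([538.6,  41.3]), array([62.7, 44.4]), 14.9, np.float64(33.9))
(255, 254) 594 top 50.4 [ 91.   50.  109.5] (359, array([791. ,  12.1]), array([95.2, 51.3]), 31.4, np.float64(47.6))
(302, 254) 612 top 50.5 [166.  93. 112.] (366, array([672.7,  81.3]), array([51.3, 92.6]), 23.2, np.float64(48.0))
(476, 306) 1196 top 144.5 [20. 30. 63.] (96, array([401.4, 506. ]), array([26.8, 28.5]), 61.4, np.float64(145.3))
```

View pics/c0.png

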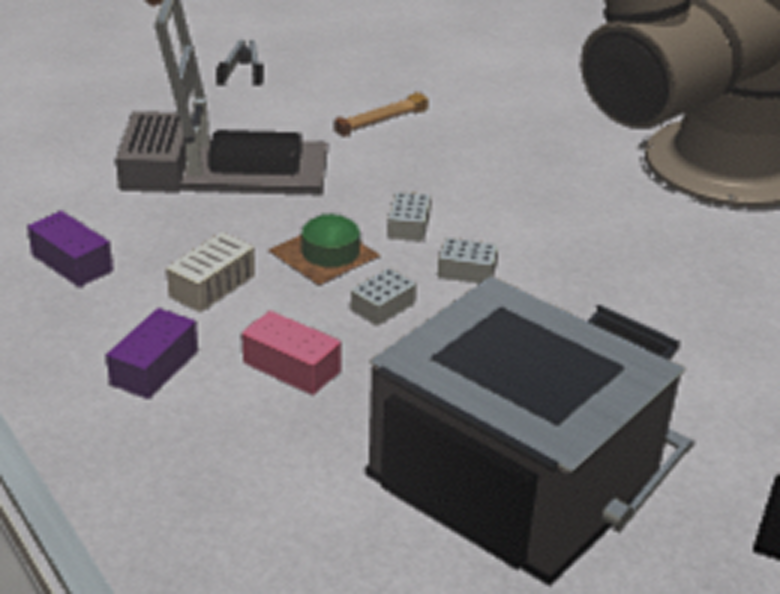

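The crop confirms it: the only white slotted block is the cartridge at pixel (275,225). Three tins are visible and the lever pad is at about pixel (418,249). Next I refine the bin, pad, coaster, third tin and unit.

```bash
python3 - <<'E'
from h import *
a=dict(np.load('s0.npz'));P=pts(a);z=P[...,2];im=a['img'].astype(int);x,y=P[...,0],P[...,1]
hsv=cv2.cvtColor(a['img'],cv2.COLOR_RGB2HSV)
def roi(u0,u1,v0,v1):
    m=np.zeros(z.shape,bool);m[v0:v1,u0:u1]=1;return m
print('tin',toprect(P,roi(345,376,210,232),.03,.04))
m=roi(325,435,225,305)&(z>.150)&(z<.163)
r=toprect(P,m,.15,.163);print('lid',r)
pc=roi(398,432,236,262)&(z<.11)&(z>.03);q=P[pc];th=np.radians(17.3);R=np.array([[np.cos(th),np.sin(th)],[-np.sin(th),np.cos(th)]])
l=(q[:,:2]-[.5819,.3238])@R.T*1000;print('pad local',np.percentile(l,[2,50,98],axis=0).round(),np.percentile(q[:,2],[2,50,98]))
l=(P[m][:,:2]-[.5819,.3238])@R.T*1000;print('lid local',np.percentile(l,[1,99],axis=0).round(1))
# coaster
m=roi(285,340,195,235)&(hsv[...,1]>70)&(hsv[...,0]<22)&(z<.02);print('coaster',m.sum(),toprect(P,m,-.01,.015))
g=roi(290,340,195,235)&(hsv[...,0]>40)&(hsv[...,0]<85)&(hsv[...,1]>60);q=P[g];print('weight',g.sum(),toprect(P,g,.0,.06), toprect(P,g,.044,.06))
# unit
th=np.radians(-34.4);c,s=np.cos(th),np.sin(th);R=np.array([[c,s],[-s,c]])
u=roi(240,318,110,200)&(z>.01)&(z<.28)
for lo,hi in((.01,.03),(.036,.042),(.041,.048),(.05,.06),(.09,.2),(.2,.225),(.225,.27)):
    print(lo,hi,toprect(P,u,lo,hi))
b=u&(z>.05)&(z<.06);print('housing pca', end=' ')
# bystander tins in side cam
b=dict(np.load('d0.npz'));Q=pts(b);zz=Q[...,2]
for m in blobs(b,(zz>.018)&(zz<.06)&(Q[...,0]>.2)&(Q[...,0]<.95)&(abs(Q[...,1])<.6),20):
    v,w=np.nonzero(m);print((int(w.mean()),int(v.mean())),m.sum(),Q[m].mean(0).round(3),np.median(b['img'][m],0))
E
```

```text
tin (165, array([423.5,  33. ]), array([46.3, 61.4]), 40.2, np.float64(34.3))
lid (3988, array([582.1, 323.8]), array([180.7, 207.8]), 17.0, np.float64(157.4))
pad local [[-197.  -41.]
 [-189.    5.]
 [-177.   46.]] [0.06912369 0.0752003  0.08647858]
lid local [[-86.2 -99.8]
 [ 88.1 101.2]]
coaster 188 (187, array([537.8, -80.1]), array([94.9, 93.5]), 9.6, np.float64(4.4))
weight 211 (211, array([537.7, -67.6]), array([54.2, 59.8]), 59.8, np.float64(44.8)) (112, array([535.4, -70.2]), array([46.2, 47.8]), 43.7, np.float64(48.6))
0.01 0.03 (1065, array([ 427.2, -571.1]), array([746.7, 281.2]), 67.7, np.float64(18.1))
0.036 0.042 (171, array([ 449.4, -563.9]), array([666.6, 215.6]), 65.3, np.float64(39.0))
0.041 0.048 (167, array([ 449.9, -553.5]), array([648.1, 217.9]), 64.8, np.float64(44.0))
0.05 0.06 (386, array([ 497.8, -568.8]), array([628.3, 103.1]), 63.5, np.float64(55.2))
0.09 0.2 (251, array([ 584.6, -326.2]), array([105.9,  29.5]), 57.1, np.float64(157.3))
0.2 0.225 (49, array([ 592.1, -331.8]), array([102.7,  14.4]), 56.0, np.float64(212.9))
0.225 0.27 (87, array([ 595.1, -333.1]), array([107.6,  14.3]), 55.3, np.float64(246.8))
housing pca (304, 166) 60 [0.661 0.241 0.043] [50.  47.5 46. ]
(221, 165) 47 [0.396 0.492 0.036] [16. 35. 66.]
(362, 180) 218 [ 0.784 -0.     0.043] [ 92.   41.5 113. ]
(332, 184) 260 [0.67  0.068 0.041] [150.5  94.  110. ]
(361, 202) 206 [ 0.679 -0.095  0.045] [147. 149. 146.]
(405, 207) 163 [ 0.794 -0.233  0.043] [ 92.  43. 112.]
(314, 205) 130 [0.534 0.031 0.031] [115. 122. 122.]
(328, 216) 44 [ 0.525 -0.065  0.045] [65. 99. 66.]
(401, 249) 526 [ 0.604 -0.374  0.048] [74. 71. 69.]
(369, 250) 547 [ 0.525 -0.292  0.034] [25. 25. 25.]
(400, 315) 158 [ 0.4   -0.552  0.022] [94. 97. 99.]
(388, 306) 32 [ 0.398 -0.5    0.024] [56.5 57.  59. ]
```

arm_command([
  [22,25,0],
  [22,25,0],
  [22,25,0],
  [22,25,0],
  [22,25,0],
  [22,25,0],
  [22,25,0],
  [22,25,0],
  [22,25,0],
  [22,25,0],
  [22,25,0],
  [22,25,0],
  [22,25,0],
  [22,25,0],
  [22,25,0],
  [22,25,0],
  [22,25,0],
  [6,5,0],
  [0,0,0],
], spin=[0,0,0,0,0,0,0,0,0,0,0,0,0,0,0,0,0,0,0], jaw=1)

```text
time: 2.0
tool_pos: [0.5334, -0.0715, 0.4041]
tool_rot: [-3.141, 0.001, 0.298]
contact_force: [0.0, -0.3, 0.0]
opening: 0.0916
grip_force: 0.0
```

```bash
cat >> h.py <<'E'
def wproj(c,X):
    T=np.linalg.inv(np.array(c['world_from_camera']));p=T[:3,:3]@np.array(X)+T[:3,3];q=np.array([p[0],-p[1],-p[2]])
    n=np.hypot(q[0],q[1]);t=np.arctan2(n,q[2]);return np.array([c['cx']+c['fx']*t*q[0]/n,c['cy']+c['fy']*t*q[1]/n])
def wpts(c,h):
    # world XY of every wrist pixel cast onto plane z=h
    u,v=np.meshgrid(np.arange(640),np.arange(400));a=(u-c['cx'])/c['fx'];b=(v-c['cy'])/c['fy'];r=np.hypot(a,b)+1e-9
    d=np.stack([np.sin(r)*a/r,-np.sin(r)*b/r,-np.cos(r)],-1)
    T=np.array(c['world_from_camera']);d=d@T[:3,:3].T;o=T[:3,3]
    k=(h-o[2])/d[...,2];X=o+d*k[...,None];X[k<0]=np.nan;return X
def wdepth(c):
    u,v=np.meshgrid(np.arange(640),np.arange(400));a=(u-c['cx'])/c['fx'];b=(v-c['cy'])/c['fy'];r=np.hypot(a,b)+1e-9
    d=np.stack([np.tan(r)*a/r,-np.tan(r)*b/r,-np.ones_like(r)],-1)*c['depth'][...,None]
    T=np.array(c['world_from_camera']);return d@T[:3,:3].T+T[:3,3]
E
python3 - <<'E'
from h import *
o=observe();print(o['time'],o['tool_pos'],o['tool_rot'],o['contact_force'])
w=cam('wrist','w0.png');np.savez('w0.npz',**w)
a=dict(np.load('s0.npz'));P=pts(a);z=P[...,2];x,y=P[...,0],P[...,1]
th=np.radians(-34.4);c,s=np.cos(th),np.sin(th)
lx=(x-.595)*c+(y+.333)*s; ly=-(x-.595)*s+(y+.333)*c
u=(x>.4)&(x<.75)&(y<-.2)&(y>-.45)
for lo,hi in((.012,.024),(.036,.042),(.042,.048),(.052,.06),(.09,.2),(.2,.225),(.235,.27)):
    m=u&(z>lo)&(z<hi);print(lo,m.sum(),toprect(P,m,lo,hi),[np.percentile(k[m]*1000,[2,98]).round() for k in(lx,ly)])
E
```

```text
2.0 [ 0.53343431 -0.07146609  0.40412324] [-3.14127045e+00  1.06581932e-03  2.97940622e-01] [ 0.04348554 -0.25492691  0.0453965 ]
0.012 459 (459, array([ 549.2, -301.9]), array([122.8, 246. ]), 57.6, np.float64(16.5)) [array([-176.,   54.]), array([-49.,  61.])]
0.036 156 (156, array([ 568.5, -306.3]), array([ 94.1, 218.3]), 68.1, np.float64(39.2)) [array([-141.,   57.]), array([-37.,  61.])]
0.042 126 (126, array([ 566.6, -306.2]), array([ 91.1, 219.4]), 67.0, np.float64(44.3)) [array([-146.,   56.]), array([-36.,  61.])]
0.052 324 (324, array([ 608.4, -344.1]), array([124.6,  96.7]), 56.1, np.float64(55.6)) [array([-24.,  63.]), array([-55.,  58.])]
0.09 251 (251, array([ 584.6, -326.2]), array([105.9,  29.5]), 57.1, np.float64(157.3)) [array([-25.,  -2.]), array([-52.,  51.])]
0.2 49 (49, array([ 592.1, -331.8]), array([102.7,  14.4]), 56.0, np.float64(212.9)) [array([-10.,   4.]), array([-52.,  50.])]
0.235 72 (72, array([ 595.8, -333.5]), array([107.8,  14.1]), 56.3, np.float64(247.4)) [array([-6.,  7.]), array([-46.,  50.])]
```

View pics/w0.png

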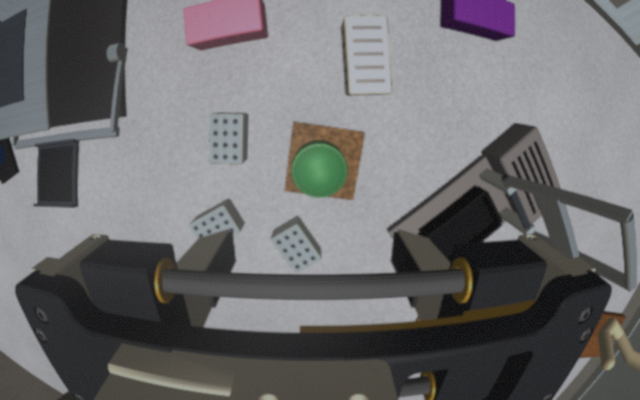

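The wrist view shows the weight at (320,170) on its coaster, tins at (228,138), (216,218) and (296,245), the cartridge at (367,55), the lever pad at (57,173) and the open clamp at (590,230). No fourth tin is visible.

```bash
cat >> h.py <<'E'
def wrect(c,mask,h,u0,u1,v0,v1,circ=False):
    m=np.zeros((400,640),np.uint8);m[v0:v1,u0:u1]=mask[v0:v1,u0:u1]
    m=cv2.morphologyEx(m,cv2.MORPH_CLOSE,np.ones((7,7)))
    n,l,s,_=cv2.connectedComponentsWithStats(m);i=1+np.argmax(s[1:,4])
    X=(wpts(c,h)[l==i][:,:2]*1000).astype(np.float32)
    return [np.round(k,1) for k in (cv2.minEnclosingCircle(X) if circ else cv2.minAreaRect(X))]
E
python3 - <<'E'
from h import *
c=dict(np.load('w0.npz'));hsv=cv2.cvtColor(c['img'],cv2.COLOR_RGB2HSV).astype(int);H,S,V=[hsv[...,i] for i in range(3)]
for n,p in (('bg',(150,130)),('tin',(218,118)),('cart',(350,30))): print(n,c['img'][p[1],p[0]])
G=(H>40)&(H<85)&(S>80);print('weight',wrect(c,G,.036,285,360,130,205,True))
B=((H<20)&(S>70))|G;print('coaster',wrect(c,B,.004,270,380,110,210))
D=wdepth(c);z=D[...,2];print('z check bg',z[130,150],'weight',z[170,320],'tin',z[118,218],z[30,350])
ob=(z>.02)&(z<.06)
print('tinC',wrect(c,ob,.034,195,260,100,175));print('tinB',wrect(c,ob,.034,185,245,195,236));print('tinA',wrect(c,ob,.034,268,325,212,275));print('cart',wrect(c,ob,.048,335,400,5,105))
for n,r,lo,hi in(('tinC',(195,260,100,175),.026,.042),('tinA',(268,325,212,275),.026,.042),('cart',(335,400,5,105),.04,.056),('pad',(20,85,130,215),.03,.1),('lever',(20,130,30,215),.03,.1),('bar',(600,640,150,290),.2,.28),('house',(480,580,110,240),.05,.06)):
    m=np.zeros(z.shape,bool);m[r[2]:r[3],r[0]:r[1]]=1;print(n,toprect(D,m,lo,hi))
E
```

```text
bg [161 163 165]
tin [141 149 154]
cart [171 175 182]
weight [array([536. , -78.5]), np.float64(32.5)]
coaster [array([540.7, -83.2]), array([89.7, 87.7]), np.float64(9.5)]
z check bg 0.0004747703112041868 weight 0.05110658213642055 tin 0.035306992037845764 0.04799136012935984
tinC [array([541.1,  35.7]), array([60.1, 44.5]), np.float64(13.6)]
tinB [array([427.9,  27. ]), array([43.9, 66. ]), np.float64(45.3)]
tinA [array([432.1, -80.6]), array([64.3, 46. ]), np.float64(49.8)]
cart [array([677.1, -87.6]), array([90.1, 51.4]), np.float64(20.9)]
tinC (1774, array([540.6,  37.2]), array([60.5, 42.6]), 12.6, np.float64(34.4))
tinA (1442, array([429.4, -80.5]), array([60.5, 42.7]), 49.1, np.float64(34.5))
cart (3443, array([678.4, -89.1]), array([90.6, 49.3]), 20.8, np.float64(48.2))
pad (3245, array([436.5, 297. ]), array([ 98.5, 159.7]), 17.0, np.float64(61.8))
lever (7253, array([497.8, 250.8]), array([160.1, 244.7]), 50.2, np.float64(60.5))
bar (1792, array([ 595.1, -336. ]), array([103. ,  17.2]), 54.5, np.float64(243.3))
house (2611, array([ 610.7, -346.1]), array([120.3,  98.7]), 56.2, np.float64(55.5))
```

arm_command([
  [2,-5,0],
  [0,0,-30],
  [0,0,-30],
  [0,0,-30],
  [0,0,-30],
  [0,0,-30],
  [0,0,-25],
  [0,0,-20],
  [0,0,-12],
  [0,0,-10],
  [0,0,0],
  [0,0,0],
], spin=[0,0,0,0,0,0,0,0,0,0,0,0])

```text
time: 3.25
tool_pos: [0.5353, -0.0775, 0.1884]
tool_rot: [3.141, -0.001, 0.295]
contact_force: [-0.2, 0.2, 0.4]
opening: 0.0917
grip_force: 0.0
```

arm_command([
  [0,0,0],
  [0,0,0],
  [0,0,0],
  [0,0,0],
  [0,0,0],
  [0,0,0],
  [0,0,0],
  [0,0,0],
], spin=[0,0,0,0,0,0,0,0], jaw=-1, squeeze=35)

```text
time: 4.05
tool_pos: [0.5352, -0.0773, 0.1881]
tool_rot: [3.141, -0.001, 0.296]
contact_force: [0.1, -0.6, 5.5]
opening: 0.0656
grip_force: 35.0
```

arm_command([
  [0,0,10],
  [0,0,20],
  [0,0,30],
  [0,0,30],
  [0,0,20],
  [0,0,10],
  [0,0,0],
], spin=[0,0,0,0,0,0,0])

```text
time: 4.75
tool_pos: [0.535, -0.0771, 0.3084]
tool_rot: [3.141, -0.001, 0.296]
contact_force: [0.9, 0.1, -5.7]
opening: 0.0652
grip_force: 35.0
```

arm_command([
  [-7,25,0],
  [-7,25,0],
  [-7,25,0],
  [-7,25,0],
  [-7,25,0],
  [-7,25,0],
  [-7,25,0],
  [-7,25,0],
  [-7,25,0],
  [-7,25,0],
  [-7,25,0],
  [-7,25,0],
  [-7,25,0],
  [-7,25,0],
  [-2,5,0],
  [0,0,0],
  [0,0,0],
], spin=[0,0,0,0,0,0,0,0,0,0,0,0,0,0,0,0,0])

```text
time: 6.45
tool_pos: [0.435, 0.2772, 0.3068]
tool_rot: [3.141, 0.002, 0.296]
contact_force: [-0.2, -0.3, -4.8]
opening: 0.0656
grip_force: 35.0
```

```bash
python3 - <<'E'
from h import *
o=observe();print(o['tool_pos'],o['grip_force'],o['opening'])
w=cam('wrist','w1.png');np.savez('w1.npz',**w)
D=wdepth(w);z=D[...,2]
th=np.radians(17.1);lx=(D[...,0]-.583)*np.cos(th)+(D[...,1]-.324)*np.sin(th);ly=-(D[...,0]-.583)*np.sin(th)+(D[...,1]-.324)*np.cos(th)
m=(z>.14)&(z<.17)&(lx>-.15)&(lx<.15)&(abs(ly)<.15);print('lid',m.sum(),[np.percentile(k[m],[1,99]).round(4) for k in(lx,ly)],toprect(D,m,.14,.17))
m=(z>.03)&(z<.1)&(lx<-.1)&(lx>-.25)&(abs(ly)<.07);print('pad',m.sum(),[np.percentile(k[m],[1,50,99]).round(4) for k in(lx,ly,z)])
E
```

```text
[0.43497488 0.27723603 0.30680264] 34.99835550785065 0.06560907185451204
lid 65830 [array([-0.1474, -0.0232]), array([-0.101 ,  0.0968])] (65830, array([504.2, 297.5]), array([133.8, 207.1]), 17.1, np.float64(156.8))
pad 8726 [array([-0.1646, -0.1226, -0.1004]), array([-0.0648, -0.0017,  0.0645]), array([0.0479, 0.0567, 0.067 ])]
```

View pics/w1.png

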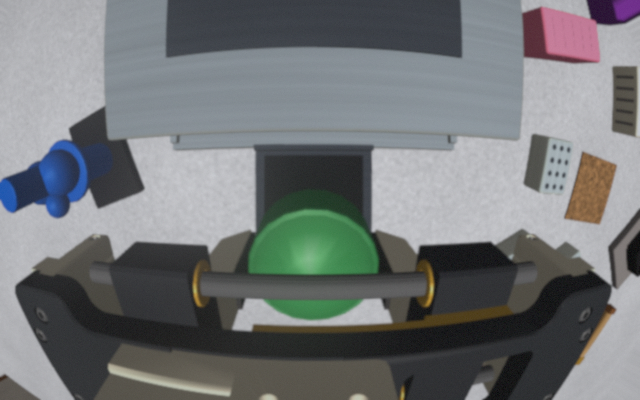

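arm_command([
  [0,0,-20],
  [0,0,-15],
  [0,0,-8],
  [0,0,-6],
  [0,0,-6],
  [0,0,-6],
  [0,0,-6],
  [0,0,-6],
  [0,0,-6],
  [0,0,-6],
  [0,0,-5],
  [0,0,-4],
  [0,0,-3],
  [0,0,0],
  [0,0,0],
], spin=[0,0,0,0,0,0,0,0,0,0,0,0,0,0,0])

```text
time: 8.0
tool_pos: [0.4352, 0.2778, 0.2108]
tool_rot: [3.141, -0.0, 0.296]
contact_force: [-2.0, -0.4, -2.1]
opening: 0.0653
grip_force: 35.0
```

arm_command([
  [0,0,-2],
  [0,0,-2],
  [0,0,-1],
  [0,0,0],
  [0,0,0],
], spin=[0,0,0,0,0])

```text
time: 8.5
tool_pos: [0.4353, 0.2779, 0.2058]
tool_rot: [3.142, -0.001, 0.296]
contact_force: [-0.3, 1.3, -2.9]
opening: 0.0656
grip_force: 35.0
```

```bash
python3 - <<'E'
from h import *
a=cam('scene','s1.png');cv2.imwrite('pics/c1.png',cv2.resize(a['img'][170:350,300:500,::-1],None,fx=3,fy=3))
E
```

```text
(no output)
```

View pics/c1.png

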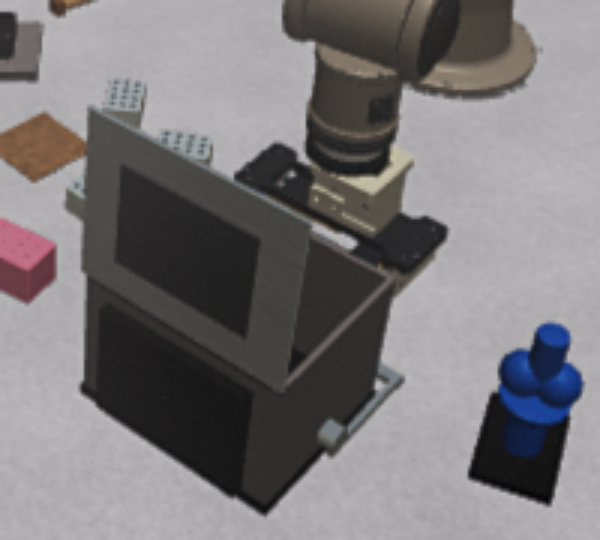

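The lid stands raised in the crop. I press the last couple of millimetres and let go.

arm_command([
  [0,0,-1],
  [0,0,-1],
  [0,0,0],
  [0,0,0],
], spin=[0,0,0,0])

```text
time: 8.95
tool_pos: [0.4352, 0.2779, 0.2041]
tool_rot: [3.142, -0.001, 0.296]
contact_force: [-0.8, 0.1, 1.3]
opening: 0.0654
grip_force: 35.0
```

arm_command([
  [0,0,0],
  [0,0,0],
  [0,0,0],
  [0,0,0],
  [0,0,0],
  [0,0,0],
], spin=[0,0,0,0,0,0], jaw=1)

```text
time: 9.55
tool_pos: [0.4351, 0.2778, 0.2037]
tool_rot: [3.142, 0.0, 0.296]
contact_force: [-0.3, -0.2, -0.7]
opening: 0.0919
grip_force: 0.0
```

arm_command([
  [0,0,15],
  [0,0,30],
  [0,0,40],
  [0,0,40],
  [0,0,30],
  [0,0,20],
  [0,0,0],
], spin=[0,0,0,0,0,0,0])

```text
time: 10.25
tool_pos: [0.4354, 0.278, 0.3817]
tool_rot: [-3.141, -0.006, 0.296]
contact_force: [-0.7, -0.4, -0.1]
opening: 0.0917
grip_force: 0.0
```

```bash
python3 - <<'E'
from h import *
o=observe();print(o['tool_pos'],o['tool_rot'],o['time'])
w=cam('wrist','w2.png');np.savez('w2.npz',**w);D=wdepth(w);z=D[...,2]
hsv=cv2.cvtColor(w['img'],cv2.COLOR_RGB2HSV).astype(int);H,S=hsv[...,0],hsv[...,1]
G=(H>40)&(H<85)&(S>80);print('weight',wrect(w,G,.055,150,500,100,350,True),np.nanmax(z[G]))
m=np.zeros(z.shape,bool);m[60:330,450:]=1
for b in blobs(w,m&(z>.025)&(z<.04)):
    v,u=np.nonzero(b);print((int(u.mean()),int(v.mean())),toprect(D,b,.028,.042))
s=cam('scene');P=pts(s);zz=P[...,2];l=(zz>.2)&(zz<.4)&(P[...,0]>.55)&(P[...,1]>.2);print('lid max z',np.percentile(zz[l],99.5),toprect(P,l,.2,.4))
E
```

```text
[0.43542623 0.27801568 0.38166122] [-3.14088774 -0.00621085  0.2958706 ] 10.25
weight [array([437.4, 277.6]), np.float64(33.7)] 0.3625721782366445
(499, 61) (24, array([637.3, 107.9]), array([9.3, 3.3]), 85.4, np.float64(34.0))
(632, 71) (118, array([ 768.8, -173.9]), array([45.1, 24. ]), 51.9, np.float64(33.8))
(590, 98) (340, array([669.5, -67.5]), array([88.9,  5.9]), 21.5, np.float64(33.7))
(516, 155) (1211, array([539.8,  38.9]), array([60.8, 42.7]), 13.8, np.float64(34.1))
(636, 190) (39, array([ 597.4, -290.7]), array([ 9. , 16.9]), 80.7, np.float64(32.7))
(614, 225) (312, array([ 520.8, -257.8]), array([ 52., 119.]), 84.6, np.float64(33.8))
(623, 230) (542, array([ 518.9, -294.1]), array([46.7, 93. ]), 58.5, np.float64(32.5))
(490, 231) (622, array([438.4,  34.8]), array([31.7, 68.5]), 17.8, np.float64(34.2))
(544, 236) (101, array([454.4, -76.7]), array([33. , 14.9]), 81.5, np.float64(33.8))
lid max z 0.39734703330470045 (4097, array([916.9, 379.8]), array([359.1, 566.9]), 90.0, np.float64(276.6))
```

View pics/w2.png

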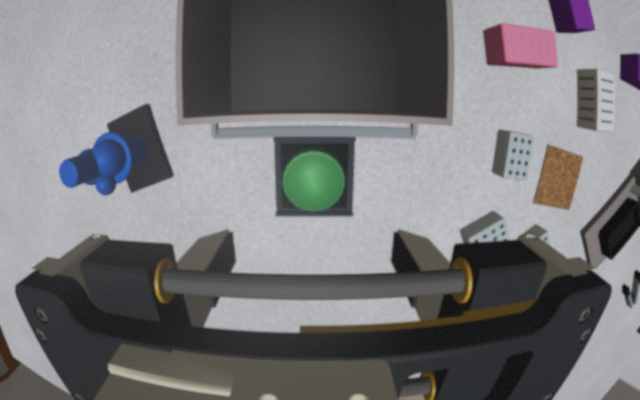

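The weight sits centred on the pad at (314,180) and the bin is open. First tin: the one at pixel (516,155).

arm_command([
  [10,-24,0],
  [10,-24,0],
  [10,-24,0],
  [10,-24,0],
  [10,-24,0],
  [10,-24,0],
  [10,-24,0],
  [10,-24,0],
  [10,-24,0],
  [14,-25,0],
  [0,0,-30],
  [0,0,-35],
  [0,0,-35],
  [0,0,-30],
  [0,0,-25],
  [0,0,-20],
  [0,0,-15],
  [0,0,-8],
  [0,0,0],
], spin=[0,0,0,0,0,0,0,0,0,-3.5,0,0,0,0,0,0,0,0,0])

```text
time: 12.25
tool_pos: [0.5382, 0.0369, 0.1793]
tool_rot: [-3.141, 0.004, 0.235]
contact_force: [1.4, 0.1, 0.8]
opening: 0.0914
grip_force: 0.0
```

arm_command([
  [0,0,0],
  [0,0,0],
  [0,0,0],
  [0,0,0],
  [0,0,0],
  [0,0,0],
  [0,0,0],
  [0,0,0],
], spin=[0,0,0,0,0,0,0,0], jaw=-1, squeeze=25)

```text
time: 13.05
tool_pos: [0.5391, 0.0368, 0.1808]
tool_rot: [3.141, -0.0, 0.235]
contact_force: [1.0, 0.6, 1.1]
opening: 0.0419
grip_force: 25.0
```

arm_command([
  [0,0,15],
  [0,0,30],
  [0,0,40],
  [0,0,40],
  [0,0,40],
  [0,0,20],
  [0,0,10],
  [0,0,0],
], spin=[0,0,0,0,0,0,0,0])

```text
time: 13.85
tool_pos: [0.5391, 0.0368, 0.3765]
tool_rot: [3.141, -0.002, 0.235]
contact_force: [-0.7, 0.6, -0.6]
opening: 0.0417
grip_force: 25.0
```

arm_command([
  [2,23,0],
  [2,25,0],
  [3,25,0],
  [2,25,0],
  [3,25,0],
  [2,25,0],
  [3,25,0],
  [2,25,0],
  [3,25,0],
  [3,25,0],
  [0,0,0],
  [0,0,-20],
  [0,0,-25],
  [0,0,-20],
  [0,0,-15],
  [0,0,-5],
  [0,0,0],
], spin=[3.5,0,0,0,0,0,0,0,0,0,0,0,0,0,0,0,0])

```text
time: 15.55
tool_pos: [0.5638, 0.2841, 0.289]
tool_rot: [3.141, 0.004, 0.295]
contact_force: [-0.3, -0.8, -0.8]
opening: 0.0421
grip_force: 25.0
```

arm_command([
  [0,0,0],
  [0,0,0],
  [0,0,0],
  [0,0,0],
  [0,0,0],
], spin=[0,0,0,0,0], jaw=0.35)

```text
time: 16.05
tool_pos: [0.5641, 0.2848, 0.2911]
tool_rot: [3.142, -0.001, 0.296]
contact_force: [-0.1, 0.6, 0.6]
opening: 0.0616
grip_force: 0.0
```

arm_command([
  [0,0,30],
  [0,0,40],
  [0,0,30],
  [0,0,0],
], spin=[0,0,0,0])

```text
time: 16.45
tool_pos: [0.5646, 0.2851, 0.3962]
tool_rot: [-3.141, -0.01, 0.296]
contact_force: [0.3, 1.0, 0.3]
opening: 0.062
grip_force: 0.0
```

```bash
cat > look.py <<'E'
from h import *
import sys
n=sys.argv[1];o=observe();print(o['tool_pos'],o['tool_rot'][2],o['time'])
w=cam('wrist',n+'.png');D=wdepth(w);z=D[...,2]
ok=(D[...,0]>.3)&(D[...,0]<.8)&(abs(D[...,1])<.6)
for b in blobs(w,ok&(z>.022)&(z<.041),150):
    v,u=np.nonzero(b);print((int(u.mean()),int(v.mean())),b.sum(),np.median(w['img'][b],0),toprect(D,b,.028,.042))
s=cam('scene',n+'s.png');P=pts(s);zz=P[...,2]
for b in blobs(s,(zz>.02)&(zz<.06)&(P[...,0]>.3)&(P[...,0]<.85)&(abs(P[...,1])<.6),40):
    v,u=np.nonzero(b);print('S',(int(u.mean()),int(v.mean())),b.sum(),np.median(s['img'][b],0),toprect(P,b,.028,.042))
E
python3 look.py w3
```

```text
[0.56456624 0.28505547 0.39624395] 0.2959249988055963 16.45
(543, 91) 418 [60. 31. 73.] (290, array([770.9,  23.4]), array([67.2,  4.3]), 30.8, np.float64(34.7))
(281, 170) 2290 [68. 66. 65.] (1539, array([581.7, 321.7]), array([161.9, 192.2]), 16.9, np.float64(35.3))
(471, 138) 351 [118.  65.  78.] (238, array([685.5,  98.3]), array([40.5, 94.8]), 54.0, np.float64(34.5))
(613, 138) 210 [60. 31. 74.] (146, array([ 777.6, -167.7]), array([45.4, 14.3]), 29.3, np.float64(34.3))
(313, 171) 1929 [203. 214. 217.] (1926, array([567.9, 285.6]), array([59.8, 41.5]), 16.2, np.float64(39.4))
(562, 177) 514 [112. 108.  97.] (361, array([676.1, -67.1]), array([94.9, 31.5]), 0.8, np.float64(34.3))
(616, 234) 355 [70. 67. 66.] (243, array([ 636.9, -300.6]), array([27.8, 98.4]), 79.1, np.float64(34.8))
(134, 234) 152 [54. 67. 97.] (101, array([414.9, 499.5]), array([28.4,  8.3]), 74.6, np.float64(34.7))
S (285, 146) 72 [91.5 93.  94.5] None
S (256, 179) 556 [87. 82. 81.] (87, array([ 636.2, -301.3]), array([44. , 92.1]), 88.6, np.float64(35.0))
S (288, 180) 477 [48. 47. 48.] (315, array([ 525.5, -28
[... 314 characters left out ...]
y([679.3, -67. ]), array([38.2, 99. ]), 84.3, np.float64(34.8))
S (357, 217) 87 [150. 156. 159.] (81, array([433.6,  22.5]), array([49.8, 29.7]), 54.6, np.float64(34.5))
S (255, 253) 531 [106.  58. 129.] (113, array([789.5,  31.9]), array([98.7, 39. ]), 4.6, np.float64(35.3))
S (301, 253) 544 [192. 110. 135.] (107, array([685. ,  97.2]), array([41.4, 96.7]), 50.5, np.float64(35.2))
S (402, 280) 113 [51. 49. 48.] (35, array([494.5, 327.3]), array([ 6.3, 29.9]), 14.7, np.float64(35.5))
S (380, 312) 1143 [48. 45. 44.] (397, array([605.8, 383.2]), array([134.2, 280.3]), 57.8, np.float64(35.0))
S (473, 315) 114 [18. 31. 66.] (49, array([409.5, 511.8]), array([15.7, 32.7]), 34.3, np.float64(35.4))
```

View pics/w3.png

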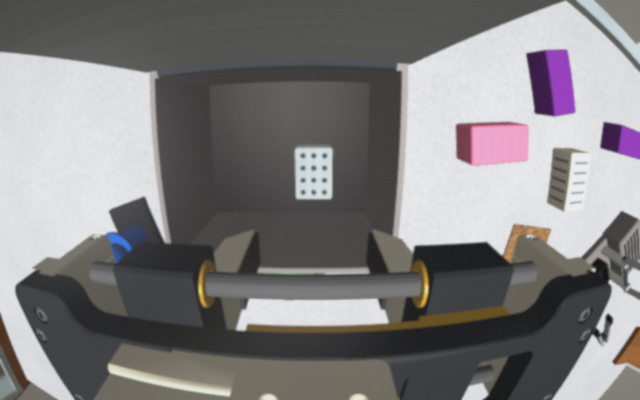

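Tin 1 lies in the bin at (313,173). I move back toward the remaining tins for a good view.

arm_command([
  [-10,-17,0],
  [-12,-17,0],
  [-12,-17,0],
  [-12,-17,0],
  [-12,-17,0],
  [-12,-17,0],
  [-12,-17,0],
  [-12,-17,0],
  [-12,-17,0],
  [-12,-17,0],
  [-12,-17,0],
  [-12,-17,0],
  [-12,-17,0],
  [-12,-17,0],
  [-10,-17,0],
  [-5,0,0],
  [0,0,0],
], spin=[0,0,0,0,0,0,0,0,0,0,0,0,0,0,0,0,0], jaw=1)

```text
time: 18.25
tool_pos: [0.3825, 0.0299, 0.39]
tool_rot: [-3.141, 0.002, 0.295]
contact_force: [0.5, -0.0, 0.1]
opening: 0.0917
grip_force: 0.0
```

```bash
python3 look.py w4 | grep -v S; python3 -c "
from h import *;print(observe()['qpos'])"
```

```text
[0.38247446 0.02989368 0.3900009 ] 0.2945388875353747 18.25
(138, 23) 747 [45. 44. 44.] (458, array([498.2, 302.9]), array([ 13.8, 215.4]), 20.6, np.float64(34.8))
(217, 13) 166 [101. 107. 111.] None
(476, 8) 209 [69. 66. 60.] (141, array([ 635.8, -101.8]), array([11.1, 46.7]), 6.5, np.float64(34.5))
(134, 44) 253 [52. 57. 59.] (134, array([474.8, 288.5]), array([ 4.4, 89.8]), 17.0, np.float64(28.8))
(147, 78) 364 [42. 51. 44.] (260, array([436.8, 256.8]), array([63.2, 25.7]), 3.3, np.float64(34.4))
(581, 84) 411 [43. 42. 41.] (283, array([ 636.9, -298.4]), array([24.1, 97.8]), 75.0, np.float64(34.6))
(25, 80) 180 [33. 39. 56.] (123, array([401.5, 492.7]), array([33.3, 15.5]), 0.5, np.float64(34.7))
(134, 113) 218 [72.  75.  78.5] (161, array([392. , 263.4]), array([ 4.9, 89.9]), 16.9, np.float64(28.7))
(590, 127) 298 [40. 39. 38.] (219, array([ 573.5, -336.8]), array([56.7, 26. ]), 54.4, np.float64(35.3))
(325, 137) 2068 [134. 142. 145.] (2055, array([424.2,  28.7]), array([42.7, 60.9]), 45.3, np.float64(34.4))
(542, 146) 681 [15. 15. 15.] (475, array([ 520.2, -256.9]), array([ 51.3, 118.5]), 85.9, np.float64(34.7))
(561, 152) 1627 [23. 23. 24.] (1618, array([ 518.7, -289.3]), array([50.8, 97.1]), 56.4, np.float64(32.4))
(414, 161) 1821 [132. 141. 143.] (1746, array([428.9, -80.2]), array([60.2, 43.3]), 49.6, np.float64(34.3))
[-1.21378860e-01  9.61709701e-02  1.89179151e+00  2.23252806e-04
  1.15421597e+00  1.15333456e+00]
```

arm_command([
  [5,0,-10],
  [5,0,-10],
  [5,0,-10],
  [5,0,-10],
  [5,0,-10],
  [5,0,-10],
  [5,0,-10],
  [7,-1,-10],
  [0,0,-30],
  [0,0,-30],
  [0,0,-25],
  [0,0,-20],
  [0,0,-12],
  [0,0,-10],
  [0,0,0],
  [0,0,0],
], spin=[-7.5,-8,-8,-8,-8,-7.5,-7.5,-7.5,0,0,0,0,0,0,0,0])

```text
time: 19.95
tool_pos: [0.4253, 0.0291, 0.1838]
tool_rot: [3.142, -0.0, -0.786]
contact_force: [0.9, 0.4, 1.5]
opening: 0.0917
grip_force: 0.0
```

arm_command([
  [0,0,0],
  [0,0,0],
  [0,0,0],
  [0,0,0],
  [0,0,0],
  [0,0,0],
  [0,0,0],
], spin=[0,0,0,0,0,0,0], jaw=-1, squeeze=25)

```text
time: 20.65
tool_pos: [0.4251, 0.0288, 0.1838]
tool_rot: [3.142, -0.0, -0.786]
contact_force: [-0.3, 0.2, 1.6]
opening: 0.0418
grip_force: 25.0
```

arm_command([
  [0,0,15],
  [0,0,30],
  [0,0,40],
  [0,0,40],
  [0,0,40],
  [0,0,20],
  [0,0,10],
  [0,0,0],
], spin=[0,0,0,0,0,0,0,0])

```text
time: 21.45
tool_pos: [0.4251, 0.0288, 0.3793]
tool_rot: [-3.141, -0.001, -0.786]
contact_force: [0.1, -0.2, -1.2]
opening: 0.0414
grip_force: 25.0
```

arm_command([
  [8,22,0],
  [9,22,0],
  [8,22,0],
  [9,23,0],
  [9,22,0],
  [8,22,0],
  [9,23,0],
  [9,22,0],
  [8,22,0],
  [9,23,0],
  [9,22,0],
  [9,22,0],
  [8,23,0],
  [9,23,0],
  [0,0,0],
  [0,0,-25],
  [0,0,-25],
  [0,0,-20],
  [0,0,-15],
  [0,0,-3],
], spin=[7,8,8,8,8,8,8,7,0,0,0,0,0,0,0,0,0,0,0,0])

```text
time: 23.45
tool_pos: [0.5452, 0.3407, 0.2867]
tool_rot: [3.14, 0.007, 0.295]
contact_force: [-0.4, -0.4, -1.1]
opening: 0.0417
grip_force: 25.0
```

arm_command([
  [0,0,0],
], spin=[0])

```text
time: 23.55
tool_pos: [0.5458, 0.3412, 0.2893]
tool_rot: [3.141, 0.003, 0.295]
contact_force: [0.5, 1.1, -1.4]
opening: 0.0419
grip_force: 25.0
```

arm_command([
  [0,0,0],
  [0,0,0],
  [0,0,0],
  [0,0,0],
  [0,0,0],
], spin=[0,0,0,0,0], jaw=0.35)

```text
time: 24.05
tool_pos: [0.5461, 0.3418, 0.2911]
tool_rot: [3.142, -0.001, 0.296]
contact_force: [0.3, 0.5, 0.7]
opening: 0.0619
grip_force: 0.0
```

arm_command([
  [0,0,30],
  [0,0,40],
  [0,0,30],
  [0,0,0],
], spin=[0,0,0,0])

```text
time: 24.45
tool_pos: [0.5465, 0.3421, 0.3964]
tool_rot: [-3.14, -0.01, 0.296]
contact_force: [0.9, -0.4, 0.6]
opening: 0.0621
grip_force: 0.0
```

```bash
python3 look.py w5
```

```text
[0.54649554 0.3421143  0.39636572] 0.29595332693994214 24.45
(571, 97) 383 [59. 30. 73.] (264, array([771.2,  24.2]), array([67.2,  5.1]), 30.2, np.float64(34.8))
(348, 174) 1982 [72. 69. 69.] (1469, array([581.7, 321. ]), array([162. , 192.5]), 17.0, np.float64(33.7))
(509, 141) 362 [117.  64.  77.] (253, array([687.6,  95.4]), array([40.3, 98.2]), 51.2, np.float64(34.8))
(629, 141) 188 [60. 31. 73.] (132, array([ 778.6, -166.2]), array([44.1,  6.2]), 15.5, np.float64(34.6))
(365, 171) 1929 [203. 215. 217.] (1868, array([567.6, 285.7]), array([61. , 42.1]), 16.7, np.float64(39.4))
(315, 173) 1915 [202. 214. 217.] (1882, array([548.4, 339.8]), array([60.6, 42.2]), 16.2, np.float64(39.3))
(585, 177) 482 [111. 107.  96.] (339, array([679.7, -67.7]), array([39.1, 98.5]), 85.5, np.float64(34.4))
(628, 234) 266 [69. 66. 66.] (171, array([ 629.6, -298.1]), array([28.7, 82.5]), 85.6, np.float64(34.6))
(170, 234) 160 [ 62.  72. 101.] (106, array([414.4, 499.9]), array([30.7,  8.3]), 72.7, np.float64(33.6))
(608, 266) 191 [22. 22. 24.] (132, array([ 555.2, -271.7]), array([ 7.2, 62.3]), 52.5,
[... 544 characters left out ...]
 -194. ]), array([ 43.6, 101.3]), 39.3, np.float64(35.1))
S (274, 223) 448 [151.  148.5 142. ] (95, array([678.9, -64.9]), array([42.8, 97.3]), 83.7, np.float64(35.6))
S (255, 253) 539 [104.  57. 127.] (109, array([788.9,  30.3]), array([100.4,  46.7]), 2.5, np.float64(34.1))
S (301, 253) 547 [189. 109. 133.] (115, array([685. ,  97.3]), array([42.9, 96.3]), 51.5, np.float64(35.1))
S (402, 280) 113 [50. 47. 46.] (34, array([494.7, 328.7]), array([ 6.6, 29.7]), 13.1, np.float64(35.9))
S (379, 312) 1131 [47. 44. 43.] (396, array([603.4, 383.3]), array([134. , 283.1]), 58.6, np.float64(34.9))
S (473, 314) 112 [17. 31. 67.] (51, array([410.1, 511.5]), array([16.2, 32.7]), 30.8, np.float64(33.2))
```

arm_command([
  [-8,-21,0],
  [-8,-21,0],
  [-8,-21,0],
  [-8,-21,0],
  [-8,-21,0],
  [-8,-21,0],
  [-8,-21,0],
  [-8,-21,0],
  [-8,-21,0],
  [-8,-21,0],
  [-8,-21,0],
  [-8,-21,0],
  [-8,-21,0],
  [-8,-21,0],
  [-8,-21,0],
  [-8,-21,0],
  [-8,-21,0],
  [-8,-21,0],
  [-8,-21,0],
  [-8,-21,0],
], spin=[0,0,0,0,0,0,0,0,0,0,0,0,0,0,0,0,0,0,0,0], jaw=1)

```text
time: 26.55
tool_pos: [0.3853, -0.0788, 0.3895]
tool_rot: [-3.14, 0.002, 0.296]
contact_force: [0.3, -1.0, 1.0]
opening: 0.0919
grip_force: 0.0
```

arm_command([
  [0,0,0],
], spin=[0])

```text
time: 26.65
tool_pos: [0.3852, -0.0795, 0.3896]
tool_rot: [-3.14, 0.002, 0.293]
contact_force: [0.2, 0.3, -0.8]
opening: 0.0919
grip_force: 0.0
```

```bash
python3 look.py w6 | grep -v S
```

```text
[ 0.38520847 -0.07951852  0.38960228] 0.2930960978794588 26.65
(77, 20) 609 [44. 43. 43.] (377, array([500.8, 295.8]), array([  6.1, 200.4]), 18.3, np.float64(34.1))
(529, 50) 394 [44. 42. 42.] (271, array([ 636.5, -298.6]), array([21.5, 97.1]), 74.3, np.float64(34.6))
(76, 38) 179 [55. 61. 63.] (94, array([475.3, 287.6]), array([ 5.3, 89.5]), 17.1, np.float64(29.0))
(82, 69) 381 [42. 51. 45.] (272, array([437.8, 258.9]), array([65.1, 29.9]), 7.1, np.float64(34.7))
(545, 96) 393 [41. 40. 39.] (280, array([ 574.8, -334.9]), array([59.2, 24.7]), 54.9, np.float64(34.6))
(482, 118) 627 [16. 17. 17.] (443, array([ 520.1, -257.1]), array([ 51.2, 119.9]), 85.9, np.float64(34.6))
(506, 123) 2598 [24. 24. 25.] (2568, array([ 519.3, -288.1]), array([52.2, 97.7]), 55.9, np.float64(32.4))
(325, 135) 2051 [138. 146. 148.] (2047, array([428.8, -80.9]), array([60.8, 43.3]), 49.4, np.float64(34.4))
```

arm_command([
  [9,0,-15],
  [9,0,-15],
  [9,0,-15],
  [8,0,-15],
  [8,-1,-18],
  [0,0,-30],
  [0,0,-30],
  [0,0,-25],
  [0,0,-20],
  [0,0,-13],
  [0,0,-10],
  [0,0,0],
  [0,0,0],
], spin=[6.5,6.5,6.5,6.5,6.5,0,0,0,0,0,0,0,0])

```text
time: 28.05
tool_pos: [0.4293, -0.0788, 0.1848]
tool_rot: [3.142, -0.0, 0.864]
contact_force: [-0.1, -0.3, -0.3]
opening: 0.0915
grip_force: 0.0
```

arm_command([
  [0,0,0],
  [0,0,0],
  [0,0,0],
  [0,0,0],
  [0,0,0],
  [0,0,0],
  [0,0,0],
], spin=[0,0,0,0,0,0,0], jaw=-1, squeeze=25)

```text
time: 28.75
tool_pos: [0.4291, -0.0793, 0.1848]
tool_rot: [3.141, -0.0, 0.863]
contact_force: [0.3, 0.1, 0.4]
opening: 0.0418
grip_force: 25.0
```

arm_command([
  [0,0,15],
  [0,0,30],
  [0,0,40],
  [0,0,40],
  [0,0,40],
  [0,0,20],
  [0,0,10],
  [0,0,0],
], spin=[0,0,0,0,0,0,0,0])

```text
time: 29.55
tool_pos: [0.4291, -0.0792, 0.3803]
tool_rot: [3.14, -0.001, 0.863]
contact_force: [0.1, 0.2, -0.6]
opening: 0.0421
grip_force: 25.0
```

arm_command([
  [7.5,22,0],
  [7.5,22,0],
  [7.5,22,0],
  [7.5,22,0],
  [7.5,22,0],
  [7.5,22,0],
  [7.5,22,0],
  [7.5,22,0],
  [7.5,22,0],
  [7.5,22,0],
  [7.5,22,0],
  [7.5,22,0],
  [7.5,22,0],
  [7.5,22,0],
  [7.5,22,0],
  [7.5,22,0],
  [7.5,22,0],
  [7.5,22,0],
  [0,0,0],
], spin=[-6.5,-6.5,-6.5,-6.5,-6.5,0,0,0,0,0,0,0,0,0,0,0,0,0,0])

```text
time: 31.45
tool_pos: [0.5642, 0.319, 0.3764]
tool_rot: [-3.141, 0.004, 0.298]
contact_force: [-0.1, -1.2, -1.2]
opening: 0.0419
grip_force: 25.0
```

arm_command([
  [0,0,-25],
  [0,0,-25],
  [0,0,-20],
  [0,0,-10],
  [0,0,0],
  [0,0,0],
], spin=[0,0,0,0,0,0])

```text
time: 32.05
tool_pos: [0.5643, 0.3166, 0.2999]
tool_rot: [3.141, -0.0, 0.296]
contact_force: [-1.0, -0.2, -0.4]
opening: 0.0419
grip_force: 25.0
```

arm_command([
  [0,0,0],
  [0,0,0],
  [0,0,0],
  [0,0,0],
  [0,0,0],
], spin=[0,0,0,0,0], jaw=0.4)

```text
time: 32.55
tool_pos: [0.5641, 0.3169, 0.3]
tool_rot: [3.142, -0.0, 0.296]
contact_force: [-0.1, 0.2, 0.6]
opening: 0.0639
grip_force: 0.0
```

arm_command([
  [0,0,30],
  [0,0,40],
  [0,0,30],
  [-20,0,0],
  [-20,0,0],
  [-20,0,0],
  [-20,-10,0],
  [-20,-10,0],
  [0,0,0],
], spin=[0,0,0,0,0,0,0,0,0])

```text
time: 33.45
tool_pos: [0.4622, 0.2962, 0.4002]
tool_rot: [3.141, 0.001, 0.296]
contact_force: [-0.9, -0.6, -1.1]
opening: 0.0642
grip_force: 0.0
```

```bash
python3 look.py w7;  python3 - <<'E'
from h import *
w=cam('wrist');D=wdepth(w);hsv=cv2.cvtColor(w['img'],cv2.COLOR_RGB2HSV).astype(int);H,S=hsv[...,0],hsv[...,1]
G=(H>40)&(H<85)&(S>80);print('weight',wrect(w,G,.055,150,500,100,350,True))
E
```

```text
[0.46222609 0.29624479 0.40023161] 0.29632028308938185 33.45
(331, 71) 1640 [55.  53.  52.5] (1139, array([582. , 321.5]), array([161.4, 192.2]), 17.0, np.float64(33.9))
(561, 29) 397 [48. 24. 59.] (279, array([769.4,  22.5]), array([70. , 17.8]), 44.3, np.float64(34.7))
(494, 68) 302 [95. 52. 63.] (217, array([656.8, 118.8]), array([48.8,  7.4]), 28.7, np.float64(34.6))
(355, 87) 1298 [168. 178. 182.] (1295, array([567.6, 285.5]), array([61.2, 42. ]), 15.2, np.float64(39.3))
(292, 88) 1376 [168. 178. 182.] (1376, array([548.2, 339.9]), array([59.4, 40.7]), 16.6, np.float64(39.4))
(627, 87) 225 [49. 24. 60.] (157, array([ 770.1, -182.8]), array([67.9, 33.3]), 63.5, np.float64(34.6))
(583, 117) 488 [91. 88. 79.] (335, array([670.2, -66.5]), array([90. ,  6.8]), 20.0, np.float64(34.6))
(152, 166) 183 [55. 63. 85.] (126, array([408.5, 494.4]), array([32., 13.]), 37.8, np.float64(33.8))
(320, 160) 288 [73. 77. 81.] (204, array([476.3, 289.2]), array([ 3.9, 88.4]), 17.0, np.float64(28.7))
(318, 172) 165 [46. 64. 50.] (117, array([460.1, 287.9]), array([14.1, 52.7]), 22.0, np.float64(35.1)
[... 770 characters left out ...]
4(34.8))
S (274, 223) 449 [148. 145. 139.] (101, array([676.6, -72. ]), array([97.7, 43. ]), 2.1, np.float64(35.2))
S (255, 253) 539 [101.  55. 124.] (105, array([786.9,  29. ]), array([101. ,  40.6]), 6.8, np.float64(35.0))
S (301, 253) 546 [186. 106. 130.] (119, array([685.9,  97. ]), array([46.3, 96.7]), 49.9, np.float64(35.1))
S (402, 280) 114 [50. 47. 46.] (35, array([495.4, 328.5]), array([ 5.2, 31. ]), 19.2, np.float64(35.6))
S (379, 312) 1131 [45. 43. 42.] (406, array([604.9, 383.3]), array([135.6, 283.7]), 57.2, np.float64(35.4))
S (473, 314) 116 [17.  30.  64.5] (48, array([409.6, 511.5]), array([15.3, 32.7]), 32.5, np.float64(34.5))
weight [array([438.7, 278.4]), np.float64(34.8)]
```

View pics/w7.png

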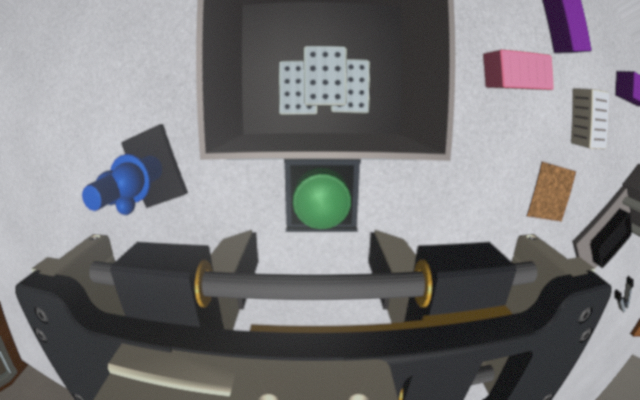

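All three tins are in the bin, at (292–355, 80), and no others are visible. Now I take the weight back.

arm_command([
  [-14,-9,0],
  [-12,-9,0],
  [0,0,-30],
  [0,0,-35],
  [0,0,-35],
  [0,0,-30],
  [0,0,-25],
  [0,0,-20],
  [0,0,-12],
  [0,0,-8],
  [0,0,0],
  [0,0,0],
], spin=[0,0,0,0,0,0,0,0,0,0,0,0], jaw=1)

```text
time: 34.8
tool_pos: [0.4385, 0.279, 0.2053]
tool_rot: [-3.142, -0.001, 0.296]
contact_force: [0.3, -0.1, -0.5]
opening: 0.0919
grip_force: 0.0
```

arm_command([
  [0,0,0],
  [0,0,0],
  [0,0,0],
  [0,0,0],
  [0,0,0],
  [0,0,0],
  [0,0,0],
], spin=[0,0,0,0,0,0,0], jaw=-1, squeeze=40)

```text
time: 35.5
tool_pos: [0.4382, 0.2788, 0.2051]
tool_rot: [3.141, -0.001, 0.296]
contact_force: [-0.1, -1.8, 4.6]
opening: 0.0653
grip_force: 40.0
```

arm_command([
  [0,0,4],
  [0,0,6],
  [0,0,6],
  [0,0,6],
  [0,0,6],
  [0,0,8],
  [0,0,8],
  [0,0,10],
  [0,0,20],
  [0,0,20],
  [0,0,10],
  [0,0,0],
], spin=[0,0,0,0,0,0,0,0,0,0,0,0])

```text
time: 36.7
tool_pos: [0.4381, 0.2789, 0.3101]
tool_rot: [-3.141, -0.002, 0.296]
contact_force: [-0.3, 0.1, -6.0]
opening: 0.0651
grip_force: 40.0
```

arm_command([
  [7,-24,0],
  [7,-24,0],
  [7,-24,0],
  [7,-24,0],
  [7,-24,0],
  [7,-24,0],
  [7,-24,0],
  [7,-24,0],
  [7,-24,0],
  [7,-24,0],
  [7,-24,0],
  [7,-24,0],
  [7,-24,0],
  [7,-24,0],
  [6,-24,0],
  [0,0,0],
  [0,0,0],
], spin=[0,0,0,0,0,0,0,0,0,0,0,0,0,0,0,0,0])

```text
time: 38.4
tool_pos: [0.5416, -0.0815, 0.3075]
tool_rot: [-3.14, 0.002, 0.294]
contact_force: [-0.6, -0.1, -5.3]
opening: 0.0654
grip_force: 40.0
```

```bash
python3 - <<'E'
from h import *
o=observe();print(o['tool_pos'],o['grip_force'],o['opening'],o['contact_force'])
w=cam('wrist','w8.png');hsv=cv2.cvtColor(w['img'],cv2.COLOR_RGB2HSV).astype(int);H,S=hsv[...,0],hsv[...,1]
B=(H<20)&(S>70);X=wpts(w,.004)*1000
for b in blobs(w,B,100):
    v,u=np.nonzero(b);x=X[b];print((int(u.mean()),int(v.mean())),b.sum(),cv2.minAreaRect(x[:,:2].astype(np.float32)))
s=cam('scene','s8.png');P=pts(s);z=P[...,2];m=(z>.15)&(z<.163)&(P[...,0]>.45)&(P[...,0]<.75)&(P[...,1]>.15);print('lid',toprect(P,m,.15,.163))
E
```

```text
[ 0.54161785 -0.08146379  0.30745742] 39.998947978019714 0.06542341765266316 [-0.64956229 -0.09686977 -5.27938434]
(315, 169) 5602 ((546.4939575195312, -82.32505798339844), (79.03084564208984, 88.47787475585938), 9.634437561035156)
(199, 270) 149 ((407.7283020019531, 12.186767578125), (14.245580673217773, 36.229270935058594), 69.62764739990234)
(609, 360) 1246 ((337.858154296875, -933.97998046875), (264.80828857421875, 158.80636596679688), 89.44776153564453)
lid (3979, array([582.5, 323.6]), array([180.5, 207.1]), 16.7, np.float64(157.4))
```

View pics/w8.png

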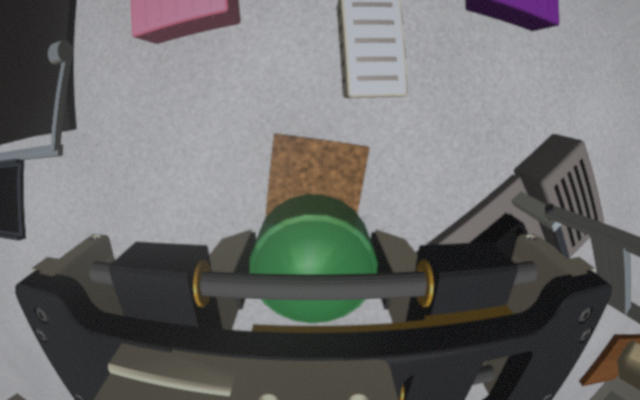

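The coaster is at (318,175) beneath the held weight and the lid is closed flat again. Lowering the weight.

arm_command([
  [0,0,-20],
  [0,0,-25],
  [0,0,-25],
  [0,0,-20],
  [0,0,-15],
  [0,0,-8],
  [0,0,-4],
  [0,0,-2],
  [0,0,0],
  [0,0,0],
], spin=[0,0,0,0,0,0,0,0,0,0])

```text
time: 39.5
tool_pos: [0.5423, -0.0812, 0.1904]
tool_rot: [3.141, -0.001, 0.296]
contact_force: [0.1, 0.6, -5.7]
opening: 0.0655
grip_force: 40.0
```

arm_command([
  [0,0,-1],
  [0,0,-1],
  [0,0,0],
], spin=[0,0,0])

```text
time: 39.8
tool_pos: [0.5423, -0.0813, 0.1892]
tool_rot: [3.141, -0.001, 0.296]
contact_force: [-2.0, 0.4, 4.2]
opening: 0.0655
grip_force: 40.0
```

arm_command([
  [0,0,0],
  [0,0,0],
  [0,0,0],
  [0,0,0],
  [0,0,0],
  [0,0,15],
  [0,0,30],
  [0,0,40],
  [0,0,40],
  [0,0,40],
  [0,0,30],
  [0,0,10],
  [0,0,0],
], spin=[0,0,0,0,0,0,0,0,0,0,0,0,0], jaw=1)

```text
time: 41.1
tool_pos: [0.5421, -0.0812, 0.3938]
tool_rot: [3.14, -0.002, 0.296]
contact_force: [0.1, 0.4, -0.3]
opening: 0.0922
grip_force: 0.0
```

```bash
python3 - <<'E'
from h import *
o=observe();print(o['tool_pos'],o['tool_rot'])
w=cam('wrist','w9.png');np.savez('w9.npz',**w);hsv=cv2.cvtColor(w['img'],cv2.COLOR_RGB2HSV).astype(int);H,S=hsv[...,0],hsv[...,1]
G=(H>40)&(H<85)&(S>80);print('weight',wrect(w,G,.036,200,450,80,250,True))
B=((H<20)&(S>70))|G;print('coaster',wrect(w,B,.004,200,450,80,250))
D=wdepth(w);m=np.zeros(H.shape,bool);m[0:130,320:430]=1;print('cart',toprect(D,m,.044,.054))
x,y,z=[D[...,i] for i in range(3)];u=(x>.4)&(x<.72)&(y<-.2)&(y>-.46)
for lo,hi in((.012,.024),(.028,.035),(.041,.048),(.052,.06),(.235,.27)): print(lo,toprect(D,u,lo,hi))
E
```

```text
[ 0.54214136 -0.08121473  0.39378651] [ 3.14000629e+00 -2.29387441e-03  2.95833226e-01]
weight [array([540.1, -82.6]), np.float64(32.5)]
coaster [array([541.7, -83.1]), array([87.5, 87.7]), np.float64(9.2)]
cart (3697, array([678.2, -89. ]), array([90.2, 48.3]), 20.8, np.float64(48.3))
0.012 (2818, array([ 551.4, -304.1]), array([113.7, 244.2]), 57.8, np.float64(16.5))
0.028 (1849, array([ 579.9, -315.5]), array([ 91.7, 198.3]), 67.8, np.float64(32.4))
0.041 (765, array([ 581.9, -317.2]), array([ 92.2, 192.5]), 69.1, np.float64(44.2))
0.052 (2755, array([ 610.8, -346. ]), array([120.2,  97.9]), 55.6, np.float64(55.5))
0.235 (1245, array([ 595.2, -337.1]), array([102.3,  15.3]), 53.7, np.float64(247.1))
```

View pics/w9.png

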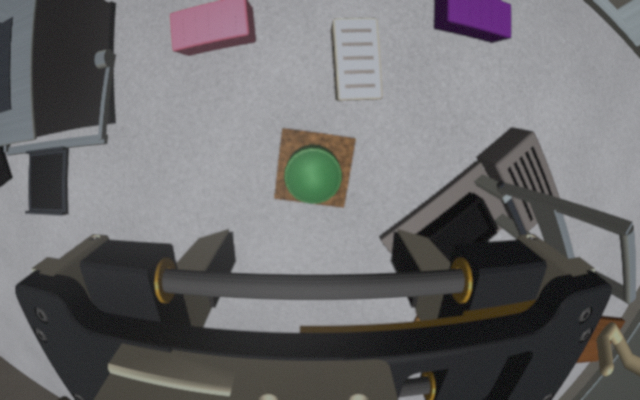

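The weight stands on the coaster at (314,175) and the lid is shut. Before picking up the cartridge, I look at the cradle squarely.

arm_command([
  [-9,-22,0],
  [-9,-22,0],
  [-9,-22,0],
  [-9,-22,0],
  [-9,-22,0],
  [-9,-22,0],
  [-9,-22,0],
  [-9,-20,0],
  [0,0,0],
  [0,0,0],
], spin=[-6.4,-6.4,-6.4,-6.4,-6.4,-6.4,-6.4,-6.4,0,0])

```text
time: 42.15
tool_pos: [0.4698, -0.2552, 0.3909]
tool_rot: [-3.141, 0.004, -0.597]
contact_force: [0.2, -0.2, -0.7]
opening: 0.0918
grip_force: 0.0
```

```bash
python3 - <<'E'
from h import *
o=observe();print(o['tool_pos'],o['tool_rot'],o['qpos'])
w=cam('wrist','w10.png');np.savez('w10.npz',**w)
T=np.array(w['world_from_camera']);yaw=o['tool_rot'][2];d=T[:3,3]-o['tool_pos'];print('cam in tool',d[0]*np.cos(yaw)+d[1]*np.sin(yaw),-d[0]*np.sin(yaw)+d[1]*np.cos(yaw),d[2])
D=wdepth(w);x,y,z=[D[...,i] for i in range(3)]
th=np.radians(-34.2);c,s=np.cos(th),np.sin(th);lx=(x-.519)*c+(y+.289)*s;ly=-(x-.519)*s+(y+.289)*c
u=(abs(lx)<.25)&(abs(ly)<.1)
for n,lo,hi,k in(('base',.012,.024,lx<.1),('seat',.028,.0365,(abs(lx)<.06)&(abs(ly)<.035)),('walls',.041,.048,(abs(lx)<.07)),('house',.052,.06,lx>.06),('bar',.235,.27,lx>.05),('plate',.12,.2,lx>.05)):
    m=u&(z>lo)&(z<hi)&k;print(n,toprect(D,m,lo,hi),[np.percentile(q[m]*1000,[1,50,99]).round(1) for q in(lx,ly)])
E
```

```text
[ 0.46984147 -0.25518188  0.39087125] [-3.14108165  0.00361494 -0.59703133] [-6.41024843e-01  3.71956409e-01  1.51879611e+00  3.69877960e-04
  1.25447408e+00  1.52668804e+00]
cam in tool 0.08023463140847709 -0.0006713821520229202 -0.019873590963423116
base (7089, array([ 487.1, -292.3]), array([158. , 192.4]), 56.1, np.float64(16.5)) [array([-104.6,  -14.6,   70.2]), array([-95. ,  -0.5,  57.3])]
seat (4024, array([ 522.3, -290.8]), array([ 68.8, 111.9]), 56.0, np.float64(32.5)) [array([-51.9,  -2.3,  46.8]), array([-23.9,   2.8,  29.8])]
walls (1460, array([ 525.3, -286.3]), array([ 77.1, 122.7]), 53.6, np.float64(44.4)) [array([-55.7,  -0.3,  59.5]), array([-28.7,   4.7,  35.3])]
house (1283, array([ 599.6, -338.6]), array([119. ,  69.2]), 55.0, np.float64(55.6)) [array([ 82.1, 121.1, 128.1]), array([-54.3,   6.6,  61.7])]Traceback (most recent call last):
  File "<stdin>", line 9, in <module>
    return _quantile_unchecked(
        a, q, axis, out, overwrite_input, method, keepdims, weights)
    return _ureduce(a,
                    func=_quantile_ureduce_func,
    ...<5 lines>...
                    overwrite_input=overwrite_input,
                    method=method)
    r = func(a, **kwargs)
    result = _quantile(arr,
                       quantiles=q,
    ...<2 lines>...
                       out=out,
                       weights=wgt)
    slices_having_nans = np.isnan(arr[-1, ...])
                                  ~~~^^^^^^^^^
IndexError: index -1 is out of bounds for axis 0 with size 0
```

View pics/w10.png

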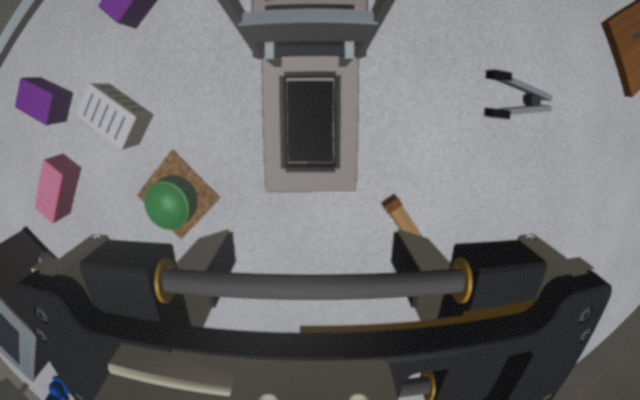

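The cradle is at (311,122), seen squarely, with its centre at about (518.5, -285). Next I view the cartridge from the same relative pose.

arm_command([
  [19,18,0],
  [19,18,0],
  [19,18,0],
  [19,18,0],
  [19,18,0],
  [19,18,0],
  [19,18,0],
  [19,19,0],
  [0,0,0],
  [0,0,0],
], spin=[6.9,6.9,6.9,6.9,6.9,6.9,6.9,6.7,0,0])

```text
time: 43.2
tool_pos: [0.6221, -0.1089, 0.3918]
tool_rot: [-3.141, 0.001, 0.364]
contact_force: [0.6, 0.1, -0.0]
opening: 0.0917
grip_force: 0.0
```

```bash
python3 - <<'E'
from h import *
o=observe();print(o['tool_pos'],o['tool_rot'])
w=cam('wrist','w11.png');D=wdepth(w)
m=np.zeros(D.shape[:2],bool);m[60:200,250:380]=1;print('cart',toprect(D,m,.044,.054))
hsv=cv2.cvtColor(w['img'],cv2.COLOR_RGB2HSV);q=m&(D[...,2]>.04)&(D[...,2]<.055);print(np.median(w['img'][q],0))
v,u=np.nonzero(q);print(np.percentile(u,[1,99]),np.percentile(v,[1,99]))
E
```

```text
[ 0.62214929 -0.10889905  0.39183293] [-3.14085759e+00  1.46096565e-03  3.63638304e-01]
cart (3838, array([679.1, -89.1]), array([89.3, 48.4]), 20.4, np.float64(48.4))
[166. 169. 174.]
[292. 337.] [ 78. 161.]
```

arm_command([
  [19,7,-20],
  [19,7,-20],
  [19,6,-20],
  [0,0,-30],
  [0,0,-30],
  [0,0,-30],
  [0,0,-20],
  [0,0,-15],
  [0,0,-10],
  [0,0,0],
  [0,0,0],
], spin=[0,0,0,0,0,0,0,0,0,0,0])

```text
time: 44.35
tool_pos: [0.6793, -0.0904, 0.1987]
tool_rot: [3.141, -0.001, 0.362]
contact_force: [-1.0, 0.6, -0.1]
opening: 0.0914
grip_force: 0.0
```

arm_command([
  [0,0,0],
  [0,0,0],
  [0,0,0],
  [0,0,0],
  [0,0,0],
  [0,0,0],
  [0,0,0],
], spin=[0,0,0,0,0,0,0], jaw=-1, squeeze=30)

```text
time: 45.05
tool_pos: [0.679, -0.0901, 0.1977]
tool_rot: [-3.141, 0.0, 0.362]
contact_force: [0.8, -0.0, 0.5]
opening: 0.0476
grip_force: 30.0
```

arm_command([
  [0,0,10],
  [0,0,25],
  [0,0,35],
  [0,0,35],
  [0,0,20],
  [0,0,5],
  [0,0,0],
  [0,0,0],
], spin=[0,0,0,0,0,0,0,0])

```text
time: 45.85
tool_pos: [0.6787, -0.0902, 0.326]
tool_rot: [-3.14, 0.003, 0.362]
contact_force: [-0.3, -0.2, -2.7]
opening: 0.0479
grip_force: 30.0
```

arm_command([
  [-20,-12,0],
  [-20,-12,0],
  [-20,-12,0],
  [-20,-12,0],
  [-21,-13,0],
  [-20,-12,0],
  [-21,-13,0],
  [-20,-13,0],
  [-21,-13,0],
  [-21,-13,0],
  [0,0,0],
  [9,-14,0],
  [9,-14,0],
  [9,-14,0],
  [8.5,-14,0],
  [8.5,-14,0],
  [0,0,0],
  [0,0,0],
], spin=[-5.5,-5.5,-5.5,-5.5,-5.5,-5.5,-5.5,-5.5,-5.5,-5.5,0,0,0,0,0,0,0,0])

```text
time: 47.65
tool_pos: [0.519, -0.2847, 0.3264]
tool_rot: [-3.141, 0.003, -0.597]
contact_force: [0.2, -0.2, -1.0]
opening: 0.0477
grip_force: 30.0
```

```bash
python3 - <<'E'
from h import *
o=observe();print(o['tool_pos'],np.degrees(o['tool_rot']),o['grip_force'],o['opening'])
w=cam('wrist','w12.png')
s=cam('scene');cv2.imwrite('pics/c12.png',cv2.resize(s['img'][80:230,200:370,::-1],None,fx=3.5,fy=3.5))
E
```

```text
[ 0.51904301 -0.28468841  0.326392  ] [-1.79986091e+02  1.58388468e-01 -3.42145814e+01] 29.999655783176422 0.04767156869800789
```

View pics/w12.png

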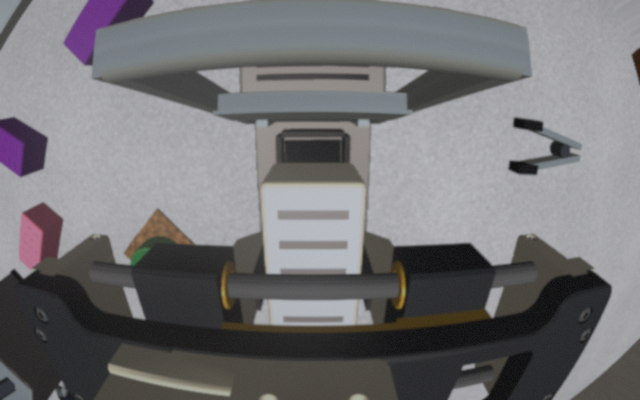

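The cartridge is centred at column 313 over the cradle (281–346). Before lowering, I check numerically that nothing solid sits at the wrist camera position that could meet the clamp bar.

```bash
python3 - <<'E'
from h import *
s=cam('scene');d=cam('side');th=np.radians(-34.2);c,si=np.cos(th),np.sin(th)
for n,k in(('scene',s),('side',d)):
    D=pts(k);x,y,z=[D[...,i] for i in range(3)];lx=(x-.5185)*c+(y+.285)*si;ly=-(x-.5185)*si+(y+.285)*c
    m=(abs(ly)<.12)&(lx>-.12)&(lx<.14)
    for lo in np.arange(.14,.46,.03):
        q=m&(z>lo)&(z<lo+.03)
        if q.sum()>5: print(n,round(lo,2),q.sum(),np.percentile(lx[q]*1000,[1,50,99]).round(),np.percentile(ly[q]*1000,[1,99]).round())
    b=(lx>.07)&(lx<.13)&(abs(ly)<.06)&(z>.23)&(z<.27);print('bar',b.sum(),np.median(lx[b]),np.median(ly[b]),np.percentile(z[b],[5,95]))
E
```

```text
scene 0.14 294 [-48.  22.  84.] [-47.  51.]
scene 0.17 172 [-47.   5.  90.] [-49.  52.]
scene 0.2 171 [-40.  12.  94.] [-85.  91.]
scene 0.23 438 [-40.  -5.  96.] [-85. 100.]
scene 0.26 153 [-35.  -9.  21.] [-69.  98.]
scene 0.29 221 [-39.  -4.  33.] [ 7. 57.]
scene 0.32 192 [-42.  -6.  33.] [-10.  41.]
scene 0.35 217 [-42.  -8.  35.] [ 2. 43.]
scene 0.38 221 [-40.  -6.  33.] [ 1. 43.]
scene 0.41 136 [-41. -12.  31.] [-3. 67.]
scene 0.44 255 [-46.  -2.  42.] [53. 74.]
bar 77 0.0896519874738877 0.016720818623500448 [0.23391455 0.25189959]
side 0.14 212 [-45.  73.  89.] [-50.  47.]
side 0.17 138 [-44.   2.  93.] [-52.  51.]
side 0.2 140 [-37.   6.  97.] [-90.  82.]
side 0.23 589 [-37.  -1.  99.] [-98.  80.]
side 0.26 162 [-37.  -8.  28.] [-98.  84.]
side 0.29 73 [-37. -21.  33.] [-36.  48.]
side 0.32 143 [-39. -12.  33.] [-41.  10.]
side 0.35 182 [-39.  -8.  35.] [-44.   4.]
side 0.38 145 [-38. -14.  31.] [-41.  -4.]
side 0.41 60 [-41. -10.  27.] [-65.   9.]
side 0.44 206 [-46.  -8.  42.] [-73.  45.]
bar 103 0.09303759714346932 -0.00773428608256569 [0.23175589 0.25278081]
```

arm_command([
  [0,0,-20],
  [0,0,-25],
  [0,0,-20],
  [0,0,-12],
  [0,0,-4],
  [0,0,-4],
  [0,0,-3],
  [0,0,-3],
  [0,0,-3],
  [0,0,0],
  [0,0,0],
], spin=[0,0,0,0,0,0,0,0,0,0,0])

```text
time: 48.95
tool_pos: [0.5191, -0.2852, 0.2339]
tool_rot: [3.141, -0.0, -0.598]
contact_force: [-0.2, -0.0, -1.8]
opening: 0.0475
grip_force: 30.0
```

arm_command([
  [0,0,-2],
  [0,0,-2],
  [0,0,-1],
  [0,0,0],
  [0,0,0],
], spin=[0,0,0,0,0])

```text
time: 49.45
tool_pos: [0.5191, -0.2852, 0.229]
tool_rot: [3.141, -0.0, -0.598]
contact_force: [-0.7, -0.0, 0.9]
opening: 0.0481
grip_force: 30.0
```

arm_command([
  [0,0,0],
  [0,0,0],
  [0,0,0],
  [0,0,0],
  [0,0,0],
  [0,0,10],
  [0,0,20],
  [-8,5,30],
  [-16,11,40],
  [-17,11,40],
  [-17,11,20],
  [0,0,0],
  [0,0,0],
], spin=[0,0,0,0,0,0,0,0,0,0,0,0,0], jaw=1)

```text
time: 50.75
tool_pos: [0.461, -0.2471, 0.3895]
tool_rot: [3.141, -0.002, -0.598]
contact_force: [1.6, -1.2, -0.1]
opening: 0.0918
grip_force: 0.0
```

```bash
python3 - <<'E'
from h import *
o=observe();print(o['tool_pos'],o['tool_rot'])
w=cam('wrist','w13.png');D=wdepth(w);x,y,z=[D[...,i] for i in range(3)]
th=np.radians(-34.2);c,s=np.cos(th),np.sin(th);lx=(x-.5185)*c+(y+.285)*s;ly=-(x-.5185)*s+(y+.285)*c
m=(abs(lx)<.06)&(abs(ly)<.045);t=m&(z>.07)&(z<.095);print('cart top',toprect(D,t,.07,.095),[np.percentile(q[t]*1000,[1,50,99]).round(1) for q in(lx,ly,z)])
for a,b in((-.045,-.03),(-.01,.01),(.03,.045)):
    k=t&(lx>a)&(lx<b);print(np.median(z[k]))
k=t&(ly>-.02)&(ly<-.01);j=t&(ly>.01)&(ly<.02);print(np.median(z[k]),np.median(z[j]))
t=(abs(lx)<.07)&(abs(ly)<.05)&(z>.041)&(z<.05);print('walls',[np.percentile(q[t]*1000,[1,50,99]).round(1) for q in(lx,ly)])
t=(lx>.05)&(lx<.13)&(abs(ly)<.07)&(z>.2)&(z<.28);print('bar',t.sum(),[np.percentile(q[t]*1000,[1,50,99]).round(1) for q in(lx,ly,z)])
E
```

```text
[ 0.4609841  -0.24713637  0.38945493] [ 3.14143509e+00 -1.84714022e-03 -5.97870954e-01]
cart top (4812, array([ 518.8, -285.9]), array([48.6, 89.9]), 55.6, np.float64(80.4)) [array([-43.2,   1.1,  44.5]), array([-24.2,  -1.1,  22.8]), array([77.7, 80.4, 82.2])]
0.08023139782567162
0.0803878174999128
0.08027706072011703
0.08042751873154419 0.08037024228166312
walls [array([-52.7,   8.4,  62.7]), array([-32.4,   3.3,  32.9])]Traceback (most recent call last):
  File "<stdin>", line 10, in <module>
    return _quantile_unchecked(
        a, q, axis, out, overwrite_input, method, keepdims, weights)
    return _ureduce(a,
                    func=_quantile_ureduce_func,
    ...<5 lines>...
                    overwrite_input=overwrite_input,
                    method=method)
    r = func(a, **kwargs)
    result = _quantile(arr,
                       quantiles=q,
    ...<2 lines>...
                       out=out,
                       weights=wgt)
    slices_having_nans = np.isnan(arr[-1, ...])
                                  ~~~^^^^^^^^^
IndexError: index -1 is out of bounds for axis 0 with size 0
```

The cartridge sits level in the cradle with its top at 80.4 mm, centred. Now the clamp: I straddle the bar loosely with the fingers along the unit's x and swing it over.

arm_command([
  [0,0,30],
  [0,0,30],
  [0,0,31],
  [15,-10,0],
  [15,-10,0],
  [15,-10,0],
  [15,-10,0],
  [15,-10,0],
  [15,-10,0],
  [15,-10,0],
  [14,-10,0],
  [14,-9,0],
  [0,0,0],
  [0,0,0],
], spin=[7.5,7.5,7.5,7.5,7.5,7.5,7.5,7.5,7.5,7.5,7.5,7.5,0,0], jaw=-0.3)

```text
time: 52.2
tool_pos: [0.5945, -0.3366, 0.4774]
tool_rot: [-3.138, -0.0, 0.97]
contact_force: [-0.1, 0.3, -0.7]
opening: 0.0316
grip_force: 0.0
```

```bash
python3 - <<'E'
from h import *
o=observe();print(o['tool_pos'],np.degrees(o['tool_rot']),o['opening'])
th=np.radians(-34.2);c,si=np.cos(th),np.sin(th)
p=o['tool_pos'];print('tcp local',(p[0]-.5185)*c+(p[1]+.285)*si,-(p[0]-.5185)*si+(p[1]+.285)*c)
for n in('scene','side'):
    D=pts(cam(n));x,y,z=[D[...,i] for i in range(3)];lx=(x-.5185)*c+(y+.285)*si;ly=-(x-.5185)*si+(y+.285)*c
    for zl in (.12,.18,.235):
        b=(lx>.05)&(lx<.13)&(abs(ly)<.06)&(z>zl)&(z<zl+.02);print(n,zl,b.sum(),np.percentile(lx[b]*1000,[5,50,95]),np.percentile(ly[b]*1000,[2,98]),np.percentile(z[b],95))
E
```

```text
[ 0.59449821 -0.33658118  0.47743996] [-1.79809572e+02 -2.07914591e-03  5.55659963e+01] 0.03158343202586001
tcp local 0.09184956373787434 5.554099220638625e-05
scene 0.12 33 [66.81288386 69.44370424 78.83758401] [-43.20122517  56.11148489] 0.13895907844060557
scene 0.18 41 [77.44703051 84.39765369 88.83236967] [-50.06847093  56.70497297] 0.19847724838182768
scene 0.235 73 [84.97743147 90.22408182 96.4058513 ] [-43.41866387  53.61976111] 0.2514125073636596
side 0.12 29 [70.34945161 73.00998234 83.1221025 ] [-51.16031185  45.09340124] 0.13954975786484708
side 0.18 35 [80.78029705 85.34153183 92.62263396] [-53.49162531  53.26255806] 0.1988356510007271
side 0.235 94 [87.13520594 92.55931255 99.39379651] [-51.9831117   46.13751456] 0.2531358541759601
```

arm_command([
  [0,0,-20],
  [0,0,-20],
  [0,0,-15],
  [0,0,-12],
  [0,0,-11],
  [0,0,0],
  [0,0,0],
], spin=[0,0,0,0,0,0,0])

```text
time: 53.0
tool_pos: [0.5941, -0.3362, 0.4022]
tool_rot: [3.141, 0.0, 0.973]
contact_force: [0.4, 0.0, 0.1]
opening: 0.0323
grip_force: 0.0
```

```bash
python3 - <<'E'
import numpy as np
c,s=np.cos(np.radians(-34.2)),np.sin(np.radians(-34.2))
f=lambda t:np.array([70-165*np.cos(t),80+165*np.sin(t)])
a=np.r_[np.linspace(1.695,.6,19)]
P=[f(t) for t in a]
d=np.diff(P,axis=0);print([[round(v[0]*c,1),round(v[0]*s,1),round(v[1],1)] for v in d], f(.6))
E
```

```text
[[np.float64(-8.3), np.float64(5.6), np.float64(0.9)], [np.float64(-8.3), np.float64(5.6), np.float64(0.3)], [np.float64(-8.3), np.float64(5.6), np.float64(-0.3)], [np.float64(-8.3), np.float64(5.6), np.float64(-0.9)], [np.float64(-8.2), np.float64(5.6), np.float64(-1.5)], [np.float64(-8.1), np.float64(5.5), np.float64(-2.1)], [np.float64(-8.0), np.float64(5.4), np.float64(-2.7)], [np.float64(-7.8), np.float64(5.3), np.float64(-3.3)], [np.float64(-7.7), np.float64(5.2), np.float64(-3.8)], [np.float64(-7.5), np.float64(5.1), np.float64(-4.4)], [np.float64(-7.2), np.float64(4.9), np.float64(-4.9)], [np.float64(-7.0), np.float64(4.7), np.float64(-5.5)], [np.float64(-6.7), np.float64(4.5), np.float64(-6.0)], [np.float64(-6.4), np.float64(4.3), np.float64(-6.4)], [np.float64(-6.0), np.float64(4.1), np.float64(-6.9)], [np.float64(-5.7), np.float64(3.9), np.float64(-7.3)], [np.float64(-5.3), np.float64(3.6), np.float64(-7.7)], [np.float64(-4.9), np.float64(3.3), np.float64(-8.1)]] [-66.18037646 173.16600811]
```

arm_command([
  [-8.3,5.6,1],
  [-8.3,5.6,0],
  [-8.3,5.6,0],
  [-8.3,5.6,-1],
  [-8.2,5.6,-1.5],
  [-8.1,5.5,-2],
  [-8,5.4,-2.5],
  [-7.8,5.3,-3.5],
  [-7.7,5.2,-4],
  [-7.5,5.1,-4.5],
], spin=[0,0,0,0,0,0,0,0,0,0])

```text
time: 54.0
tool_pos: [0.5138, -0.2819, 0.3857]
tool_rot: [3.136, 0.0, 0.973]
contact_force: [2.7, -0.8, 2.5]
opening: 0.0321
grip_force: 1.1
```

arm_command([
  [-7.2,4.9,-5],
  [-7,4.7,-5.5],
  [-6.7,4.5,-6],
  [-6.4,4.3,-6.5],
  [-6,4.1,-7],
  [-5.7,3.9,-7.5],
  [-5.3,3.6,-7.5],
  [-4.9,3.3,-8],
  [0,0,0],
], spin=[0,0,0,0,0,0,0,0,0])

```text
time: 54.9
tool_pos: [0.4637, -0.2479, 0.3296]
tool_rot: [-3.139, 0.0, 0.973]
contact_force: [0.2, -0.2, 0.3]
opening: 0.032
grip_force: 0.0
```

```bash
cat > bar.py <<'E'
from h import *
o=observe();print(o['tool_pos'],o['contact_force'],o['time'])
th=np.radians(-34.2);c,si=np.cos(th),np.sin(th)
p=o['tool_pos'];print('tcp local',(p[0]-.5185)*c+(p[1]+.285)*si,-(p[0]-.5185)*si+(p[1]+.285)*c)
for n in('scene','side'):
    D=pts(cam(n,f"{n}_{o['time']:.2f}.png"));x,y,z=[D[...,i] for i in range(3)];lx=(x-.5185)*c+(y+.285)*si;ly=-(x-.5185)*si+(y+.285)*c
    for a in (-.13,-.11,-.09,-.07,-.05,-.03,-.01,.01,.03,.05):   # side arms: |ly| 40..55
        b=(lx>a)&(lx<a+.02)&(abs(ly)>.036)&(abs(ly)<.056)&(z>.06)&(z<.27)
        if b.sum()>4: print(n,round(a+.01,2),b.sum(),np.percentile(z[b],[10,50,90]).round(3))
E
python3 bar.py
```

```text
[ 0.46367142 -0.24794304  0.32960553] [ 0.22065417 -0.20389054  0.29451448] 54.9
tcp local -0.06617675259960368 -0.00016914429807887363
scene -0.1 12 [0.226 0.237 0.243]
scene -0.06 36 [0.176 0.186 0.192]
scene -0.04 36 [0.161 0.172 0.235]
scene -0.02 57 [0.143 0.153 0.164]
scene 0.0 54 [0.127 0.139 0.237]
scene 0.02 62 [0.115 0.128 0.256]
scene 0.04 54 [0.094 0.104 0.113]
scene 0.06 52 [0.067 0.086 0.097]
side -0.1 16 [0.227 0.234 0.241]
side -0.08 8 [0.229 0.234 0.242]
side -0.06 25 [0.18  0.187 0.193]
side -0.04 45 [0.164 0.175 0.235]
side -0.02 31 [0.15  0.16  0.239]
side 0.0 43 [0.129 0.139 0.255]
side 0.02 61 [0.12  0.13  0.255]
side 0.04 38 [0.098 0.108 0.116]
side 0.06 45 [0.08  0.09  0.099]
```

The clamp is at about 0.68 rad. I raise, close the fingers and press the bar down from above.

arm_command([
  [0,0,15],
  [0,0,20],
  [0,0,20],
  [0,0,0],
  [0,0,0],
  [0,0,0],
], spin=[0,0,0,0,0,0], jaw=-1)

```text
time: 55.6
tool_pos: [0.4641, -0.2482, 0.3846]
tool_rot: [-3.14, -0.0, 0.973]
contact_force: [0.1, -0.1, -0.6]
opening: 0.0006
grip_force: 0.0
```

arm_command([
  [0,0,-9],
  [0,0,-9],
  [0,0,-8],
  [-3.6,2.5,-7],
  [-3.6,2.5,-7],
  [-3,2,-7.5],
  [-3,2,-7.5],
  [-2.3,1.6,-7.5],
  [-2.3,1.6,-7.5],
  [-1.7,1.2,-8],
  [-1.7,1.2,-8],
  [0,0,0],
], spin=[0,0,0,0,0,0,0,0,0,0,0,0])

```text
time: 56.8
tool_pos: [0.4387, -0.2307, 0.2955]
tool_rot: [-3.12, 0.0, 0.974]
contact_force: [-17.4, 9.6, 3.0]
opening: 0.0003
grip_force: 7.7
```

arm_command([
  [-1,0.6,-8],
  [-1,0.6,-8],
  [0,0,-5],
  [0,0,-4],
  [0,0,0],
  [0,0,0],
], spin=[0,0,0,0,0,0])

```text
time: 57.4
tool_pos: [0.4363, -0.229, 0.2705]
tool_rot: [-3.118, -0.0, 0.974]
contact_force: [-19.4, 11.3, 1.9]
opening: 0.0005
grip_force: 8.3
```

```bash
python3 bar.py
```

```text
[ 0.43628465 -0.22903175  0.27051976] [-19.38204147  11.25965746   1.91329345] 57.4
tcp local -0.09945754148826363 7.837634497020324e-05
scene -0.12 22 [0.17  0.18  0.261]
scene -0.1 54 [0.089 0.181 0.266]
scene -0.08 49 [0.084 0.092 0.178]
scene -0.06 43 [0.081 0.088 0.094]
scene -0.04 47 [0.081 0.088 0.093]
scene -0.02 58 [0.081 0.09  0.194]
scene 0.0 38 [0.08  0.087 0.09 ]
scene 0.02 38 [0.077 0.085 0.09 ]
scene 0.04 40 [0.078 0.084 0.089]
scene 0.06 47 [0.067 0.083 0.089]
side -0.12 20 [0.171 0.18  0.256]
side -0.1 46 [0.091 0.179 0.265]
side -0.08 40 [0.085 0.096 0.185]
side -0.06 21 [0.083 0.089 0.095]
side -0.04 31 [0.081 0.087 0.094]
side -0.02 54 [0.079 0.09  0.192]
side 0.0 25 [0.082 0.087 0.093]
side 0.02 38 [0.081 0.087 0.091]
side 0.04 37 [0.077 0.084 0.091]
side 0.06 42 [0.075 0.085 0.09 ]
```

arm_command([
  [0,0,15],
  [0,0,25],
  [0,0,20],
  [0,0,0],
  [0,0,0],
], spin=[0,0,0,0,0])

```text
time: 58.0
tool_pos: [0.4409, -0.2324, 0.3338]
tool_rot: [-3.141, 0.0, 0.973]
contact_force: [-0.5, 0.3, 0.3]
opening: 0.0008
grip_force: 0.0
```

```bash
python3 bar.py | head -14; python3 - <<'E'
from h import *
th=np.radians(-34.2);c,si=np.cos(th),np.sin(th)
for n in('scene','side'):
    D=pts(cam(n));x,y,z=[D[...,i] for i in range(3)];lx=(x-.5185)*c+(y+.285)*si;ly=-(x-.5185)*si+(y+.285)*c
    b=(lx>-.14)&(lx<-.05)&(abs(ly)<.034)&(z>.06)&(z<.13);print(n,'bar',b.sum(),np.percentile(lx[b]*1000,[2,50,98]).round(),np.percentile(z[b],[5,50,95]).round(4))
E
```

```text
[ 0.44090858 -0.23241585  0.33383182] [-0.47800644  0.28319738  0.31332585] 58.0
tcp local -0.09373102788399665 -0.00012151889941316996
scene -0.12 16 [0.231 0.236 0.246]
scene -0.1 39 [0.085 0.096 0.242]
scene -0.08 56 [0.085 0.093 0.24 ]
scene -0.06 44 [0.081 0.089 0.094]
scene -0.04 46 [0.081 0.087 0.092]
scene -0.02 55 [0.081 0.091 0.261]
scene 0.0 33 [0.081 0.087 0.091]
scene 0.02 40 [0.079 0.085 0.088]
scene 0.04 39 [0.076 0.084 0.088]
scene 0.06 53 [0.065 0.082 0.087]
side -0.12 15 [0.229 0.239 0.246]
side -0.1 34 [0.088 0.097 0.246]
scene bar 37 [-104.  -98.  -91.] [0.0914 0.095  0.0982]
side bar 58 [-101.  -95.  -87.] [0.0895 0.0947 0.0994]
```

arm_command([
  [-2,1,0],
  [0,0,0],
  [0,0,0],
  [0,0,0],
  [0,0,-8],
  [0,0,-8],
  [0,0,-8],
  [0,0,-8],
  [0,0,-8],
  [0,0,-7],
  [0,0,0],
  [0,0,0],
  [0,0,0],
], spin=[-7.5,-7.5,-7.5,-7.5,-7.5,-7.5,-7.5,-7.5,-7.5,-7.5,-7.5,-7.5,0])

```text
time: 59.5
tool_pos: [0.439, -0.2315, 0.287]
tool_rot: [3.142, 0.002, -0.599]
contact_force: [-0.1, 0.5, 0.4]
opening: 0.0001
grip_force: 0.0
```

arm_command([
  [0,0,-4],
  [0,0,-3],
  [0,0,-3],
  [0,0,-3],
  [0,0,0],
], spin=[0,0,0,0,0])

```text
time: 60.0
tool_pos: [0.4391, -0.2316, 0.2744]
tool_rot: [3.142, 0.0, -0.597]
contact_force: [0.1, -0.0, 0.1]
opening: 0.0004
grip_force: 0.0
```

arm_command([
  [0,0,-3],
  [0,0,-3],
  [0,0,-2],
  [0,0,0],
  [0,0,0],
], spin=[0,0,0,0,0])

```text
time: 60.5
tool_pos: [0.4393, -0.2317, 0.2666]
tool_rot: [3.142, -0.0, -0.598]
contact_force: [-0.1, 0.2, 0.9]
opening: 0.0005
grip_force: 0.0
```

arm_command([
  [0,0,-1],
  [0,0,-1],
  [0,0,-1],
  [0,0,0],
], spin=[0,0,0,0])

```text
time: 60.9
tool_pos: [0.4393, -0.2317, 0.2647]
tool_rot: [3.141, -0.001, -0.598]
contact_force: [-2.3, 0.6, 10.7]
opening: 0.0006
grip_force: 5.1
```

```bash
python3 bar.py | head -12; python3 - <<'E'
from h import *
th=np.radians(-34.2);c,si=np.cos(th),np.sin(th)
for n in('scene','side'):
    k=cam(n);D=pts(k);x,y,z=[D[...,i] for i in range(3)];lx=(x-.5185)*c+(y+.285)*si;ly=-(x-.5185)*si+(y+.285)*c
    b=(lx>-.14)&(lx<-.05)&(abs(ly)<.044)&(abs(ly)>.02)&(z>.06)&(z<.13);print(n,'bar',b.sum(),np.percentile(lx[b]*1000,[2,50,98]).round(),np.percentile(z[b],[5,50,95]).round(4))
    if n=='scene': cv2.imwrite('pics/c20.png',cv2.resize(k['img'][110:220,220:360,::-1],None,fx=5,fy=5,interpolation=cv2.INTER_CUBIC))
E
```

```text
[ 0.43929149 -0.23167503  0.26469086] [-2.32132153  0.58976756 10.68196952] 60.9
tcp local -0.09548489449029209 -0.000417738272482919
scene -0.12 94 [0.195 0.229 0.253]
scene -0.1 130 [0.085 0.224 0.254]
scene -0.08 105 [0.081 0.221 0.252]
scene -0.06 26 [0.077 0.084 0.252]
scene -0.04 44 [0.076 0.084 0.088]
scene -0.02 38 [0.075 0.08  0.086]
scene 0.0 36 [0.078 0.082 0.087]
scene 0.02 46 [0.076 0.082 0.087]
scene 0.04 37 [0.074 0.081 0.088]
scene 0.06 47 [0.064 0.082 0.088]
scene bar 21 [-104.  -97.  -52.] [0.0744 0.0854 0.0896]
side bar 17 [-101.  -92.  -53.] [0.0796 0.0852 0.0897]
```

View pics/c20.png

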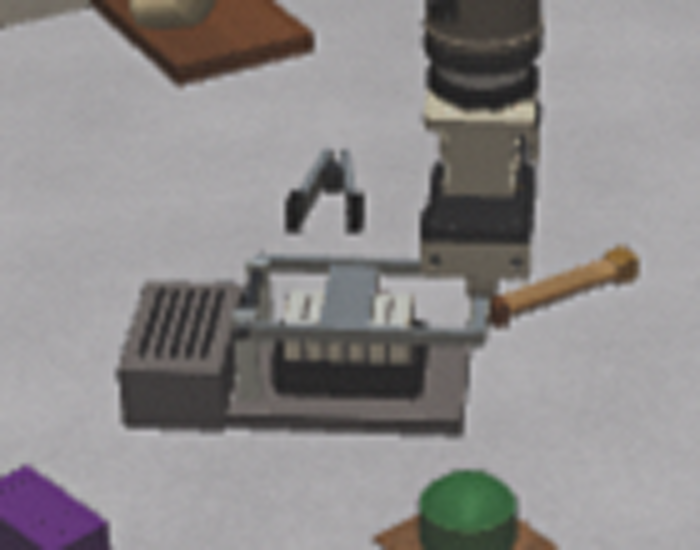

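The clamp lies level over the cartridge. A last firm press (well under 40 N), then retreat.

arm_command([
  [0,0,-0.7],
  [0,0,-0.5],
  [0,0,0],
], spin=[0,0,0])

```text
time: 61.4
tool_pos: [0.4393, -0.2316, 0.2643]
tool_rot: [3.141, -0.002, -0.598]
contact_force: [-4.9, 3.2, 18.1]
opening: 0.0007
grip_force: 9.2
```

arm_command([
  [0,0,5],
  [0,0,20],
  [0,0,35],
  [0,0,40],
  [0,0,40],
  [-10,15,10],
  [-10,20,0],
  [-5,20,0],
  [0,20,0],
  [0,20,0],
  [0,0,0],
  [0,0,0],
], spin=[0,0,0,0,0,0,0,0,0,0,0,0])

```text
time: 62.6
tool_pos: [0.4143, -0.1366, 0.4126]
tool_rot: [3.141, -0.0, -0.597]
contact_force: [1.1, -0.3, -0.7]
opening: 0.0007
grip_force: 0.0
```

```bash
python3 - <<'E'
from h import *
th=np.radians(-34.2);c,si=np.cos(th),np.sin(th);print(observe()['time'])
def rep(n,D,zs=0):
    x,y,z=[D[...,i] for i in range(3)];lx=(x-.5185)*c+(y+.285)*si;ly=-(x-.5185)*si+(y+.285)*c
    b=(lx>-.14)&(lx<-.05)&(abs(ly)<.04)&(z>.06)&(z<.13);print(n,'bar z',b.sum(),np.percentile(z[b],[5,50,95]).round(4))
    for l in(-.085,-.06,-.03,.03,.06):
        b=(abs(lx-l)<.006)&(abs(abs(ly)-.046)<.008)&(z>.06)&(z<.13)
        if b.sum()>2: print(l,b.sum(),np.percentile(z[b],90).round(4))
    b=(abs(lx)<.018)&(abs(ly)<.03)&(z>.06)&(z<.13);print('plate',np.median(z[b]))
s=cam('scene');rep('scene',pts(s));rep('side',pts(cam('side')));rep('wrist',wdepth(cam('wrist')))
P=pts(s);z=P[...,2];m=(z>.15)&(z<.163)&(P[...,0]>.45)&(P[...,0]<.75)&(P[...,1]>.15);print('lid',toprect(P,m,.15,.163))
E
```

```text
62.6
scene bar z 45 [0.0806 0.0862 0.0894]
-0.085 25 0.0868
-0.06 23 0.0869
-0.03 22 0.088
0.03 25 0.088
0.06 26 0.0887
plate 0.08249879301949437
side bar z 70 [0.0805 0.0862 0.0912]
-0.085 21 0.0885
-0.06 24 0.0866
-0.03 26 0.0875
0.03 21 0.088
0.06 25 0.0904
plate 0.08158942711809958
wrist bar z 1042 [0.0829 0.0864 0.0881]
-0.085 208 0.0871
-0.06 172 0.0872
-0.03 187 0.0873
0.03 5 0.0804
plate 0.08232174789503971
lid (4000, array([581.9, 323.4]), array([183.4, 207.2]), 17.1, np.float64(157.3))
```

The clamp is level at 87 mm along its whole length, the lid is closed and the weight is on its coaster. Handing in.

```bash
python3 -c "
from cell import *
print(hand_in())"
```

```text
the job is handed in; nothing more can be done
None
```

I handed the job in at about 63 s of simulated time: all three visible tins are in the closed bin, the paperweight is back on its coaster, and the cartridge is in the cradle under the fully closed clamp; the hand-in returned no verdict.

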